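# Slide the pepper mill back into the row of seasonings

## Robot

A 7-joint arm with a two-finger parallel gripper is mounted at the origin on the work surface. World frame = base frame: x ahead of the robot, y to its left, z up, the work surface at z = 0. Lengths are in m, angles in rad, forces in N, time in s.
With the tool pointing down it reaches from about 0.35 to 0.9 m from the base axis. Payload 7.2 kg.
Tool frame: the origin (TCP) lies at the centre of the arm's flange, where the gripper is bolted on; the fingertips stand 173 mm ahead of it and the grasp point (between the pads) lies 155 mm ahead of it; z points along the fingers, y is the direction in which the jaws open and shut (so a half turn about z gives the same grasp; the last joint's range is limited). The gripper opens to 85 mm and grips with 20 to 120 N. Pads are 22 mm wide; open, the fingers measure 114 mm over their backs; the gripper's body (76 mm by 85 mm) begins 54 mm behind the grasp point. The pads swing forward as they close: fully open they stand 13 mm farther back than shut.
Start: joints at [1.046, 0.411, -0.013, 1.596, 0.006, 1.134, -0.082], TCP at [0.276, -0.561, 0.405] pointing down, gripper open.
Joint ranges: [-2.95, 2.95], [-0.29, 1.99], [-1.47, 1.44], [0.14, 2.54], [-1.03, 4.17], [0.13, 1.85], [-2.86, 2.86]. Speed limits (rad/s): [2.39, 2.39, 3.01, 3.01, 3.14, 3.14, 3.14].

## Interface

Orientations are given as a unit quaternion [x, y, z, w].
In Python, from station import status, get_image, calibration, workorder, models gives the robot as it stands.
- The arm moves only by the tool step_arm, never from a script. Its arguments are lists of equal length, an entry for each row: "xyz": the shift along the world's x, y, z in cm, a list of three; "angular": the turn, a rotation vector about the world's x, y, z in rad, a list of three. A call has 1 to 10 rows; each row shifts and turns the pose as measured when the row begins; what a row does not reach is not made up. A row lasts 1/8 s, in which the tool goes at most 62.5 mm and 10.7 degrees, less where a joint would pass 70% of its speed; a pose out of reach is approached as far as the arm can. A call with a gripper value outside its range is refused whole. "claw" is the finger opening in cm, from 0 to 8.54, set as the call begins (left out, the last holds). The fingers move at their own pace and stop on an object; "newtons" is the grip in N (left out, the last holds). Time passes only in rows, so rows that do not move let the fingers close. It gives the time, the measured TCP pose, the force and the opening at its end, in the units of the state.
- status.observe(): the state, without advancing time (a new reading comes with each control period).
- get_image(name): name is "side" or "top" or "wrist"; returns (picture, depth): 384x512x3 uint8, red, green, blue; 384x512 float32, m along the optical axis (not along the pixel's ray), 0 where there is no reading.
- calibration(name): a dict with "camera_matrix" (3x3 intrinsics, pixels), "R" (3x3) and "t" (3): a world point X has camera coordinates R X + t. Camera axes: x right, y down, z forward; pixel columns grow to the right and rows downward; lengths in m; the calibration is good to about 2 mm. A picture is of the moment at which its call begins: read the wrist's pose just before it. calibration takes no time and is no camera call; for the wrist camera it gives the pose at the moment of the call.
- workorder.finish_job(): hands the job in, once; it reports no verdict.
Trained networks look in the newest picture that a camera, given by its name, has taken for a name from the list of things; names that differ only in an ending like _2 or _b are one class to them, and where a whole thing is asked for, a point or a joint stands for the part that bears it (a point fixed in the world has none). Each returns a list of dicts, best first, with "p" (0 to 1); they miss things now and then, are a little off and sometimes report something else, mostly with a low value. They report only what shows in the picture. A call takes as long as a camera call.
- models.find_in(camera, target): "at" ([column, row] in pixels, amid what is visible of it).
The state is a dict: "t": time; "q": joint angles; "joint_vel": joint speeds; "tau": joint torques, N m; "tool_pos": TCP position; "tool_rot": TCP orientation; "contact_force": force on the tool from outside, world axes, zero at the start; "torque": the same for the moment, N m; "width": finger opening in m.
Only numpy, scipy, OpenCV 4.12 (cv2) and the standard library are available. Lean on these libraries where they do the work, as an engineer would, in place of code of your own. Each camera call takes 0.05 s, during which the arm holds its last target.

## Task

Your fingers are floury, so do not grip or lift anything: with the fingertips, push the tall wooden pepper mill low on its foot so that it slides, upright all the way, across the worktop and into the gap between the salt jar and the oil bottle, until its foot rests against the steel upstand at the back. Push gently, without rocking the mill over or squeezing it, let it stand clear of both neighbours, and leave everything else where it stands. Then take the hand away.

Things in the scene. Friction and masses are not known exactly. Their poses are not given: they have to be found in the camera images.
- pepper_mill: Tall turned-wood pepper mill, 233 mm high, 0.32 to 0.48 kg, steel ball on top, standing free on the worktop 150 to 220 mm in front of the upstand. Origin: centre of its underside; z up its axis. Widest at the foot; above it 51 mm across at 50 mm height, a waist of 33 mm at 90 to 115 mm, 45 mm at 150 mm, and a round head 50 mm across at 165 to 215 mm. An upright hand would touch the head: lean it back.
- mill_foot (a point): The place to push: a point on the mill's axis 15 mm above the worktop, middle of its foot. The foot is an upright cylinder 58 mm across and 32 mm high. Friction with the worktop is about 0.5 to 0.7: pushed on the foot it slides with 2 to 4 N; pushed higher than about 40 mm it may tip. It rolls off sideways from a single fingertip; two fingertips about 30 mm apart cradle it.
- sink_unit: Fixed steel sink and hob unit along the far side. Origin: on the worktop, at the front face of its upstand, mid length; x points away from the robot, square to the face. The upstand is a steel lip 50 mm high, 12 mm thick, 1.5 m long (along y); with the mill's foot against its face the mill's axis is 29 mm in front of it. Hob (right) and tap (left) stand over 80 mm behind the lip.
- salt_jar: Squat white ceramic jar with a wooden lid and knob, 72 mm across, 110 mm high, loose, 0.45 kg. Origin: centre of its underside. It stands on one side of the gap, left or right, 40 mm (axis) in front of the upstand; must not be disturbed.
- oil_bottle: Amber glass bottle, paper label, black cap, 66 mm across, 247 mm high, 0.55 kg, loose. Origin: centre of its underside. It stands on the other side of the gap, 184 mm from the salt jar between the axes (both on a line along y), 40 mm in front of the upstand; the gap's middle is midway between the two, about 115 mm of clear width; must not be disturbed.
- sugar_canister: Steel canister with a lid and black knob, 75 mm across, 148 mm high, loose, at one end of the row, 188 mm from the middle of the gap. Origin: centre of its underside; must not be disturbed.
- soy_dispenser: Small glass soy-sauce dispenser with a red cap, 76 mm across, 125 mm high, loose, at the other end of the row, 188 mm from the middle of the gap. Origin: centre of its underside; must not be disturbed.
- mixing_bowl: Steel mixing bowl, 230 mm across, 85 mm high, standing empty at the right of the work area. Origin: centre of its underside; must not be disturbed.
- white_bowl: Small white bowl, 96 mm across, 50 mm high, standing at the left of the work area. Origin: centre of its underside; must not be disturbed.
- measuring_cup: Steel measuring cup with a handle, 72 mm across, 70 mm high, standing in a shallow steel tray (220 x 320 mm, 22 mm high) at the far left. Origin: centre of its underside; must not be disturbed.

How it is judged:
At the end, for the whole second after the job is handed in: The pepper mill stands upright (within 3 degrees) and at rest on the worktop between the salt jar and the oil bottle, its foot against the upstand or within 8 mm of it, and clear of both neighbours by at least 4 mm (x of pepper_mill in the frame of sink_unit above -0.037 m and angle between pepper_mill's own z axis and vertical below 0.05 rad and height (world z) of pepper_mill below 0.004 m and horizontal distance between pepper_mill and salt_jar between 0.069 and 0.125 m and horizontal distance between pepper_mill and oil_bottle between 0.066 and 0.125 m and linear speed of pepper_mill below 0.01 m/s); the robot touches nothing.
It fails at once if the pepper mill rocked or tipped by more than 9 degrees (angle between pepper_mill's own z axis and vertical above 0.157 rad).
It fails at once if the pepper mill was lifted off the worktop (8 mm) (height (world z) of pepper_mill above 0.008 m).
It fails at once if the pepper mill was squeezed or shoved hard (over 30 N) (contact force between the fingers and pepper_mill above 30 N).
It fails at once if another thing was moved by more than 20 mm or knocked over (distance of any of salt_jar, oil_bottle, sugar_canister, soy_dispenser, mixing_bowl, white_bowl, measuring_cup from where it was at the start of the episode above 0.02 m or angle between any of salt_jar, oil_bottle, sugar_canister, soy_dispenser, mixing_bowl, white_bowl, measuring_cup's own z axis and vertical above 0.3 rad).
It also fails if it takes over 64 s, if anything falls off the work surface, if the arm or the gripper's body presses on something with over 40 N, if the wrist force passes 120 N, or if a joint passes its speed limit or range.

## Working session

There is one attempt and no reset: what is moved stays moved. The work goes in short steps, Python scripts to look and compute and a tool call to move; the robot and the scene stay as the last step left them, time stands still between calls to the robot, and variables do not carry over. Pictures are saved under pics/ and viewed, and the job is handed in when it is done.

Besides the shell and the picture viewer there is one more tool, called after "Call:" in YAML: its name, and indented under it one key for each argument. step_arm: Moves the arm, as the interface text tells. Its arguments: {"type":"object","properties":{"xyz":{"type":"array"},"angular":{"type":"array"},"claw":{"type":"number"},"newtons":{"type":"number"}},"required":["xyz","angular"]}

```bash
mkdir -p pics; ls; cat > h.py <<'E'
import numpy as np,cv2
from station import status,get_image,calibration,workorder,models
def snap(n,f):
    p,d=get_image(n); cv2.imwrite('pics/'+f,cv2.cvtColor(p,cv2.COLOR_RGB2BGR)); return p,d
def cloud(n,d):
    c=calibration(n);K=np.array(c["camera_matrix"]);R=np.array(c["R"]);t=np.array(c["t"])
    v,u=np.mgrid[0:d.shape[0],0:d.shape[1]]
    P=np.stack([(u-K[0,2])/K[0,0]*d,(v-K[1,2])/K[1,1]*d,d],-1)
    W=(P-t)@R; W[d==0]=np.nan
    return W
E
python3 - <<'E'
from h import *
print(status.observe())
for n in("top","side"):
    p,d=snap(n,n+'0.png'); W=cloud(n,d); np.save(n+'.npy',W)
    for k in("pepper_mill","mill_foot","salt_jar","oil_bottle","sink_unit","sugar_canister","soy_dispenser"):
        r=models.find_in(n,k)[:2]
        for a in r:
            c,rr=map(int,a["at"]); print(n,k,a["at"],round(a["p"],2),W[rr,c].round(3))
E
```

```text
pics
{'t': 0.0, 'q': array([ 1.04582122,  0.41191911, -0.01272885,  1.59709124,  0.00561915,
        1.13429203, -0.08216494]), 'joint_vel': array([ 0.00057712,  0.00026403, -0.00074497, -0.000385  ,  0.00099264,
       -0.00080744, -0.00071708]), 'tau': array([ 6.37566573e-04, -6.00625992e+01,  6.82214107e-01, -2.99413383e+01,
        1.36023725e-02,  1.04901718e-02, -2.04669271e-05]), 'tool_pos': array([ 0.27554311, -0.56072549,  0.40382146]), 'tool_rot': array([ 9.74022938e-01,  2.26447819e-01, -2.52066376e-04, -7.98112454e-04]), 'contact_force': array([ 0.03494437, -0.43216102, -0.26153138]), 'torque': array([-0.0586999 ,  0.00046594, -0.00105144]), 'width': 0.08546597388731225}
top pepper_mill [299.5, 197.7] 0.86 [ 0.533 -0.119  0.208]
top mill_foot [298.6, 197.2] 0.89 [ 0.533 -0.117  0.204]
top salt_jar [252.0, 153.4] 0.87 [0.677 0.022 0.11 ]
top oil_bottle [308.3, 157.6] 0.6 [ 0.66  -0.15   0.172]
top sink_unit [265.2, 73.5] 0.91 [ 0.982 -0.019  0.007]
top sugar_canister [221.1, 157.4] 0.65 [0.657 0.121 0.133]
top sugar_canister [391.8, 251.8] 0.63 [ 0.37  -0.473 -0.002]
top soy_dispenser [333.4, 159.8] 0.8 [ 0.667 -0.242  0.11 ]
side pepper_mill [265.6, 146.8] 0.94 [ 0.53  -0.121  0.124]
side mill_foot [265.7, 147.6] 0.95 [ 0.532 -0.127  0.114]
side salt_jar [218.6, 168.4] 0.53 [0.669 0.031 0.114]
side oil_bottle [231.3, 135.7] 0.84 [ 0.669 -0.13   0.139]
side sink_unit [119.1, 227.8] 0.88 [ 1.047  0.211 -0.16 ]
side sink_unit [222.6, 171.4] 0.52 [0.659 0.02  0.09 ]
side sugar_canister [209.6, 188.4] 0.72 [0.661 0.149 0.135]
side soy_dispenser [243.8, 129.5] 0.52 [ 0.657 -0.247  0.075]
```

View pics/top0.png

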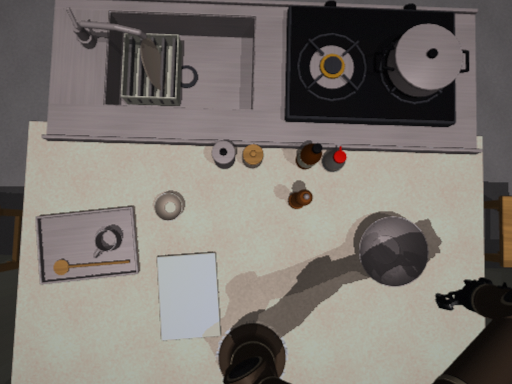

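View pics/side0.png

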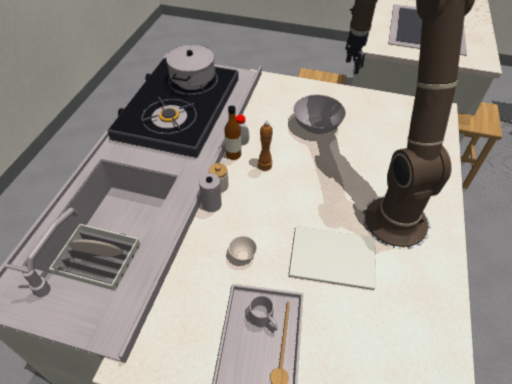

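```bash
python3 - <<'E'
from h import *
from scipy.optimize import least_squares
def fit(P,r):
    f=lambda c:np.hypot(P[:,0]-c[0],P[:,1]-c[1])-r
    s=least_squares(f,[P[:,0].mean(),P[:,1].mean()],loss='soft_l1',f_scale=.003); return s.x.round(4),round(float(np.median(np.abs(s.fun))),4),len(P)
for n in("top","side"):
    W=np.load(n+'.npy').reshape(-1,3);W=W[~np.isnan(W[:,0])]
    def sel(x,y,rad,z0,z1): return W[(np.hypot(W[:,0]-x,W[:,1]-y)<rad)&(W[:,2]>z0)&(W[:,2]<z1)]
    for k,x,y,rad,z0,z1,r in[("millhead",.533,-.119,.045,.168,.212,.025),("millfoot",.533,-.119,.05,.005,.032,.029),("salt",.67,.03,.055,.02,.08,.036),("oil",.668,-.148,.05,.03,.14,.033),("sug",.66,.13,.06,.02,.12,.0375),("soy",.66,-.24,.06,.02,.06,.038)]:
        P=sel(x,y,rad,z0,z1)
        if len(P)>20: print(n,k,fit(P,r), P.min(0).round(3),P.max(0).round(3))
    # upstand top
    P=W[(W[:,2]>.044)&(W[:,2]<.055)&(W[:,0]>.66)&(W[:,0]<.8)]
    for y in np.arange(-.5,.5,.1):
        Q=P[abs(P[:,1]-y)<.05]
        if len(Q)>3: print(n,"ups",round(y,2),len(Q),np.percentile(Q[:,0],[2,25,50,98]).round(4))
E
```

```text
top millhead (array([ 0.537, -0.14 ]), 0.0044, 150) [ 0.513 -0.158  0.18 ] [ 0.559 -0.112  0.212]
top millfoot (array([ 0.5362, -0.1342]), 0.0031, 55) [ 0.487 -0.16   0.005] [ 0.577 -0.072  0.032]
top salt (array([0.6807, 0.0232]), 0.0029, 97) [ 0.642 -0.012  0.021] [0.725 0.084 0.08 ]
top oil (array([ 0.6784, -0.163 ]), 0.0004, 133) [ 0.645 -0.184  0.031] [ 0.718 -0.129  0.138]
top sug (array([0.676 , 0.1168]), 0.0003, 82) [0.638 0.08  0.022] [0.669 0.15  0.113]
top soy (array([ 0.6784, -0.2607]), 0.0015, 118) [ 0.638 -0.284  0.02 ] [ 0.72  -0.221  0.06 ]
top ups -0.5 99 [0.7184 0.721  0.7241 0.7301]
top ups -0.4 97 [0.7181 0.7209 0.724  0.73  ]
top ups -0.3 96 [0.7181 0.7212 0.7239 0.7299]
top ups -0.2 57 [0.6625 0.6992 0.7209 0.7302]
top ups -0.1 106 [0.6807 0.7193 0.7232 0.7301]
top ups -0.0 96 [0.7175 0.7207 0.7239 0.7303]
top ups 0.1 61 [0.6781 0.7214 0.7242 0.7298]
top ups 0.2 102 [0.717  0.72   0.7231 0.7298]
top ups 0.3 100 [0.7174 0.7198 0.7226 0.7296]
top ups 0.4 101 [0.7174 0.7198 0.7227 0.7294]
side millhead (array([ 0.5327, -0.1426]), 0.0028, 139) [ 0.508 -0.148  0.168]
[... 209 characters left out ...]
 ]
side oil (array([ 0.6757, -0.1661]), 0.0015, 340) [ 0.64  -0.183  0.031] [ 0.717 -0.128  0.14 ]
side sug (array([0.6737, 0.1136]), 0.0013, 389) [0.634 0.103 0.02 ] [0.718 0.154 0.12 ]
side soy (array([ 0.6751, -0.2628]), 0.0022, 64) [ 0.635 -0.282  0.021] [ 0.661 -0.224  0.06 ]
side ups -0.5 34 [0.7141 0.7164 0.7183 0.7266]
side ups -0.4 38 [0.7144 0.7167 0.7199 0.7257]
side ups -0.2 20 [0.6808 0.718  0.722  0.7257]
side ups -0.1 74 [0.6657 0.7136 0.7178 0.7275]
side ups -0.0 6 [0.7213 0.7227 0.7235 0.7261]
side ups 0.1 45 [0.6629 0.703  0.7182 0.7267]
side ups 0.2 84 [0.67   0.7157 0.7192 0.727 ]
side ups 0.3 90 [0.7145 0.7165 0.7195 0.7272]
side ups 0.4 101 [0.7145 0.7168 0.7201 0.7261]
```

```bash
python3 - <<'E'
from h import *
from scipy.optimize import least_squares
def fit(P,r,c0):
    f=lambda c:np.hypot(P[:,0]-c[0],P[:,1]-c[1])-r
    s=least_squares(f,c0,loss='soft_l1',f_scale=.002); return s.x.round(4),round(float(np.median(np.abs(s.fun))),4),len(P)
for n in("top","side"):
    W=np.load(n+'.npy').reshape(-1,3);W=W[~np.isnan(W[:,0])]
    c0=[.535,-.135]
    for z0,z1,r in[(.175,.205,.025),(.09,.115,.0165),(.045,.055,.0255),(.004,.032,.029),(.008,.03,.029)]:
        P=W[(np.hypot(W[:,0]-c0[0],W[:,1]-c0[1])<r+.012)&(W[:,2]>z0)&(W[:,2]<z1)]
        if len(P)>5:print(n,z0,z1,fit(P,r,c0),P.min(0).round(3),P.max(0).round(3))
E
```

```text
top 0.175 0.205 (array([ 0.536 , -0.1389]), 0.0024, 86) [ 0.513 -0.158  0.18 ] [ 0.559 -0.112  0.205]
top 0.045 0.055 (array([ 0.5361, -0.137 ]), 0.0003, 13) [ 0.513 -0.152  0.046] [ 0.56  -0.112  0.054]
top 0.004 0.032 (array([ 0.536 , -0.1363]), 0.0009, 50) [ 0.501 -0.16   0.004] [ 0.574 -0.097  0.032]
top 0.008 0.03 (array([ 0.5366, -0.1372]), 0.0004, 24) [ 0.507 -0.16   0.011] [ 0.563 -0.108  0.03 ]
side 0.175 0.205 (array([ 0.5326, -0.1411]), 0.002, 90) [ 0.508 -0.146  0.176] [ 0.557 -0.109  0.205]
side 0.09 0.115 (array([ 0.5325, -0.1388]), 0.0019, 38) [ 0.516 -0.14   0.09 ] [ 0.545 -0.116  0.114]
side 0.045 0.055 (array([ 0.5329, -0.1398]), 0.001, 23) [ 0.507 -0.139  0.046] [ 0.554 -0.111  0.054]
side 0.004 0.032 (array([ 0.5322, -0.1394]), 0.0014, 73) [ 0.505 -0.137  0.004] [ 0.561 -0.095  0.032]
side 0.008 0.03 (array([ 0.532 , -0.1393]), 0.0012, 59) [ 0.505 -0.133  0.008] [ 0.558 -0.095  0.03 ]
```

```bash
cat > g.py <<'E'
from h import *
from scipy.spatial.transform import Rotation as R
def tgt(psi,lean):
    d=np.array([np.cos(psi),np.sin(psi),0]);y=np.array([np.sin(psi),-np.cos(psi),0])
    z=np.sin(lean)*d+np.array([0,0,-np.cos(lean)]);x=np.cross(y,z)
    return R.from_matrix(np.stack([x,y,z],1))
def delta(tip,psi=np.radians(20),lean=np.radians(40)):
    s=status.observe();T=tgt(psi,lean);z=T.as_matrix()[:,2]
    C=R.from_quat(s["tool_rot"]);tcp=tip-.173*z
    print("t",round(s["t"],2),"tip now",(s["tool_pos"]+.173*C.as_matrix()[:,2]).round(4),"tcp",s["tool_pos"].round(4),"tgt tcp",tcp.round(4))
    print("delta cm",((tcp-s["tool_pos"])*100).round(2),"rot",(T*C.inv()).as_rotvec().round(3),"F",s["contact_force"].round(1),"w",round(s["width"],4),"q",s["q"].round(2))
E
python3 - <<'E'
from g import *
u=np.array([.153,.066]);u/=np.linalg.norm(u)
p=np.array([.535,-.138])-.1*u
delta(np.array([p[0],p[1],.10]))
E
```

```text
t 0.8 tip now [ 0.2757 -0.5609  0.2317] tcp [ 0.2757 -0.5609  0.4047] tgt tcp [ 0.3387 -0.2156  0.2325]
delta cm [  6.3   34.53 -17.22] rot [ 0.274 -0.642 -0.103] F [0.2 1.  0. ] w 0.0854 q [ 1.05  0.41 -0.01  1.6   0.01  1.13 -0.08]
```

Call:
step_arm:
  xyz:
    - [0.8,4,0]
    - [0.8,4.5,0]
    - [0.8,4.5,0]
    - [0.8,4.5,-1]
    - [0.8,4.5,-2]
    - [0.8,4.5,-3]
    - [0.7,4,-3]
    - [0.5,4,-4]
  angular:
    - [0.034,-0.08,-0.013]
    - [0.034,-0.08,-0.013]
    - [0.034,-0.08,-0.013]
    - [0.034,-0.08,-0.013]
    - [0.034,-0.08,-0.013]
    - [0.034,-0.08,-0.013]
    - [0.034,-0.08,-0.013]
    - [0.034,-0.08,-0.013]
  claw: 3.0

```text
t: 1.8
tool_pos: [0.3348, -0.2326, 0.2858]
tool_rot: [0.936, 0.168, 0.304, -0.057]
contact_force: [-0.4, -1.5, -2.6]
width: 0.0297
```

```bash
python3 - <<'E'
from g import *
u=np.array([.153,.066]);u/=np.linalg.norm(u)
p=np.array([.535,-.138])-.08*u
delta(np.array([p[0],p[1],.013]))
snap("side","side1.png");snap("wrist","wrist1.png")
E
```

```text
t 1.8 tip now [ 0.43   -0.1964  0.1459] tcp [ 0.3348 -0.2326  0.2858] tgt tcp [ 0.357  -0.2077  0.1455]
delta cm [  2.22   2.48 -14.03] rot [ 0.019 -0.067 -0.008] F [-0.4 -1.5 -2.6] w 0.0297 q [ 1.29  0.26 -0.64  2.32 -0.98  0.47  0.34]
```

View pics/side1.png

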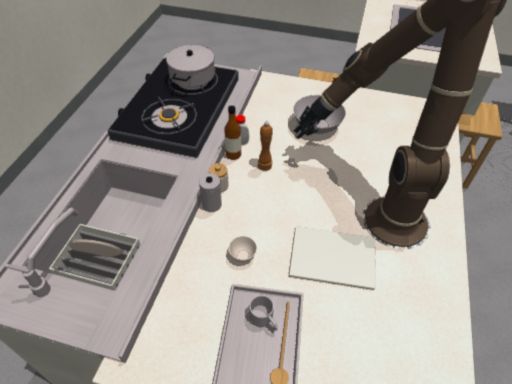

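View pics/wrist1.png

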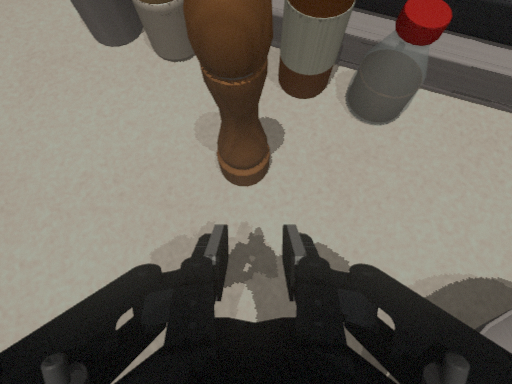

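Call:
step_arm:
  xyz:
    - [1.0,0.6,-1]
    - [0.5,0.6,-2]
    - [0.4,0.5,-2]
  angular:
    - [0,0,0]
    - [0,0,0]
    - [0,0,0]

```text
t: 2.28
tool_pos: [0.3538, -0.2227, 0.2364]
tool_rot: [0.937, 0.163, 0.304, -0.054]
contact_force: [-0.2, -0.0, -0.7]
width: 0.0296
```

```bash
python3 - <<'E'
from g import *
u=np.array([.153,.066]);u/=np.linalg.norm(u)
p=np.array([.535,-.138])-.08*u
delta(np.array([p[0],p[1],.013]))
E
```

```text
t 2.27 tip now [ 0.4494 -0.1879  0.0965] tcp [ 0.3538 -0.2227  0.2364] tgt tcp [ 0.357  -0.2077  0.1455]
delta cm [ 0.33  1.49 -9.09] rot [ 0.022 -0.066  0.003] F [-0.2 -0.  -0.7] w 0.0296 q [ 1.36  0.45 -0.83  2.34 -1.01  0.23  0.38]
```

```bash
python3 - <<'E'
from g import *
c=calibration("wrist");Rc=np.array(c["R"]);o=-Rc.T@np.array(c["t"])
s=status.observe();C=R.from_quat(s["tool_rot"]).as_matrix()
print("cam in tool",C.T@(o-s["tool_pos"]),"cam fwd in tool",C.T@Rc[2])
u=np.array([.153,.066]);u/=np.linalg.norm(u)
p=np.array([.535,-.138])-.07*u
delta(np.array([p[0],p[1],.06]),lean=np.radians(28))
E
```

```text
cam in tool [0.06897393 0.00132498 0.0303308 ] cam fwd in tool [-2.73511470e-01 -9.38384746e-04  9.61868284e-01]
t 2.27 tip now [ 0.4494 -0.1879  0.0965] tcp [ 0.3538 -0.2227  0.2364] tgt tcp [ 0.3944 -0.1935  0.2127]
delta cm [ 4.06  2.92 -2.36] rot [-0.05   0.131  0.003] F [-0.2 -0.  -0.7] w 0.0296 q [ 1.36  0.45 -0.83  2.34 -1.01  0.23  0.38]
```

```bash
python3 - <<'E'
from g import *
u=np.array([.153,.066]);u/=np.linalg.norm(u)
p=np.array([.535,-.138])-.06*u
delta(np.array([p[0],p[1],.06]),lean=np.radians(33))
E
```

```text
t 2.27 tip now [ 0.4494 -0.1879  0.0965] tcp [ 0.3538 -0.2227  0.2364] tgt tcp [ 0.3914 -0.194   0.2051]
delta cm [ 3.76  2.87 -3.13] rot [-0.02   0.049  0.003] F [-0.2 -0.  -0.7] w 0.0296 q [ 1.36  0.45 -0.83  2.34 -1.01  0.23  0.38]
```

Call:
step_arm:
  xyz:
    - [1.2,0.8,0]
    - [1.2,0.8,0]
    - [1.0,0.8,0]
  angular:
    - [-0.01,0.022,0]
    - [-0.01,0.022,0]
    - [0,0,0]

```text
t: 2.65
tool_pos: [0.3882, -0.2053, 0.2355]
tool_rot: [0.945, 0.16, 0.28, -0.046]
contact_force: [-0.5, 0.4, 0.2]
width: 0.0295
```

```bash
python3 - <<'E'
from g import *
u=np.array([.153,.066]);u/=np.linalg.norm(u)
p=np.array([.535,-.138])-.06*u
delta(np.array([p[0],p[1],.06]),lean=np.radians(33))
E
```

```text
t 2.65 tip now [ 0.4774 -0.1748  0.0904] tcp [ 0.3882 -0.2053  0.2355] tgt tcp [ 0.3914 -0.194   0.2051]
delta cm [ 0.31  1.13 -3.04] rot [0.002 0.001 0.015] F [-0.5  0.4  0.2] w 0.0295 q [ 1.14  0.42 -0.69  2.31 -0.97  0.2   0.23]
```

```bash
python3 - <<'E'
from g import *
a=np.radians(8)
p=np.array([.535,-.138])-.055*np.array([np.cos(a),np.sin(a)])
delta(np.array([p[0],p[1],.06]),psi=a,lean=np.radians(32))
E
```

```text
t 2.65 tip now [ 0.4774 -0.1748  0.0904] tcp [ 0.3882 -0.2053  0.2355] tgt tcp [ 0.3898 -0.1584  0.2067]
delta cm [ 0.15  4.69 -2.88] rot [-0.002  0.017 -0.194] F [-0.5  0.4  0.2] w 0.0295 q [ 1.14  0.42 -0.69  2.31 -0.97  0.2   0.23]
```

Call:
step_arm:
  xyz:
    - [0,1.6,0]
    - [0.1,1.6,-0.5]
    - [0,1.5,-1]
  angular:
    - [0,0.006,-0.07]
    - [0,0.006,-0.065]
    - [0,0.005,-0.065]
  claw: 3.5

```text
t: 3.02
tool_pos: [0.3977, -0.1765, 0.2467]
tool_rot: [0.963, 0.062, 0.262, -0.026]
contact_force: [0.7, -0.7, -0.2]
width: 0.0349
```

```bash
python3 - <<'E'
from g import *
a=np.radians(8)
p=np.array([.535,-.138])-.055*np.array([np.cos(a),np.sin(a)])
delta(np.array([p[0],p[1],.014]),psi=a,lean=np.radians(32))
E
```

```text
t 3.02 tip now [ 0.4844 -0.1623  0.0977] tcp [ 0.3977 -0.1765  0.2467] tgt tcp [ 0.3898 -0.1584  0.1607]
delta cm [-0.8   1.81 -8.6 ] rot [-0.014 -0.028  0.007] F [ 0.7 -0.7 -0.2] w 0.0349 q [ 0.91  0.33 -0.56  2.34 -1.03  0.13 -0.03]
```

```bash
cat > kin.py <<'E'
import numpy as np, itertools
from scipy.spatial.transform import Rotation as R
from scipy.optimize import least_squares
D=[([1.04582122,0.41191911,-0.01272885,1.59709124,0.00561915,1.13429203,-0.08216494],[0.27554311,-0.56072549,0.40382146],[.97402294,.22644782,-.00025207,-.00079811]),
([1.29,.26,-.64,2.32,-.98,.47,.34],[0.3348,-0.2326,0.2858],[0.936,0.168,0.304,-0.057]),
([1.36,.45,-.83,2.34,-1.01,.23,.38],[0.3538,-0.2227,0.2364],[0.937,0.163,0.304,-0.054]),
([1.14,.42,-.69,2.31,-.97,.2,.23],[0.3882,-0.2053,0.2355],[0.945,0.16,0.28,-0.046]),
([.91,.33,-.56,2.34,-1.03,.13,-.03],[0.3977,-0.1765,0.2467],[0.963,0.062,0.262,-0.026])]
AX=['z','y','z','y','z','y','z']
def fk(q,s,p):
    # p: h, L1, L2, L3, a3(elbow x offset), a4, a6 , off
    T=R.identity();x=np.zeros(3)
    seg={0:[0,0,p[0]],2:[p[4],0,p[1]],3:[p[5],0,0],4:[0,0,p[2]],5:[p[6],0,p[3]]}
    for i in range(7):
        T=T*R.from_euler(AX[i],s[i]*q[i]); 
        if i in seg: x=x+T.apply(seg[i])
    return x,T
if __name__=="__main__":
    best=[]
    for s1,s3,s5,s7 in itertools.product([1,-1],repeat=4):
        s=[s1,1,s3,1,s5,1,s7]
        e=0
        for q,x,r in D:
            _,T=fk(q,s,np.zeros(7))
            A=T.as_matrix();B=R.from_quat(r).as_matrix()
            best_k=[ (R.from_matrix(B).inv()*T).as_rotvec()]
            e+=np.linalg.norm(B[:,2]-A[:,2])
        best.append((e,s))
    best.sort(key=lambda t:t[0]);print(best[:4])
    for e,s in best[:2]:
        f=lambda p:np.concatenate([fk(q,s,p)[0]-x for q,x,r in D])
        o=least_squares(f,[.3,.4,.4,.1,0,0,0]);print(s,o.x.round(4),np.abs(o.fun).max())
        for q,x,r in D: print((R.from_quat(r).inv()*fk(q,s,o.x)[1]).as_rotvec().round(3))
E
python3 kin.py
```

```text
[(np.float64(0.01934664971215331), [-1, 1, -1, 1, -1, 1, 1]), (np.float64(0.019346649712153385), [-1, 1, -1, 1, -1, 1, -1]), (np.float64(1.050019580763007), [1, 1, 1, 1, -1, 1, 1]), (np.float64(1.050019580763007), [1, 1, 1, 1, -1, 1, -1])]
[-1, 1, -1, 1, -1, 1, 1] [ 0.2544  0.5334  0.4377  0.163  -0.0275  0.0014 -0.0388] 0.04151386631588738
[-0.     0.    -1.735]
[-0.002  0.003 -0.895]
[ 0.004  0.006 -0.81 ]
[-0.002 -0.004 -1.103]
[ 0.003  0.003 -1.627]
[-1, 1, -1, 1, -1, 1, -1] [ 0.2544  0.5334  0.4377  0.163  -0.0275  0.0014 -0.0388] 0.04151386631588738
[-0.     0.    -1.571]
[-0.003  0.002 -1.575]
[ 0.002  0.008 -1.57 ]
[-1.000e-03 -5.000e-03 -1.563e+00]
[ 0.003  0.003 -1.567]
```

```bash
cat > kin2.py <<'E'
from kin import *
S=[-1,1,-1,1,-1,1,-1]
def frames(q):
    T=R.identity();o=[]
    for i in range(7):
        T=T*R.from_euler(AX[i],S[i]*q[i]);o.append(T.as_matrix())
    return o
# generic: offsets after joints 1..7
idx=[(0,2),(1,0),(1,1),(1,2),(2,0),(2,1),(3,0),(3,2),(4,0),(4,1),(4,2),(5,0),(5,1),(5,2)]
def row(q):
    F=frames(q);return np.stack([F[i][:,k] for i,k in idx],1)
def solve(D,lam=.003):
    A=np.concatenate([row(q) for q,x,r in D]);b=np.concatenate([x for q,x,r in D])
    p=np.linalg.lstsq(np.vstack([A,lam*np.eye(len(idx))]),np.concatenate([b,np.zeros(len(idx))]),rcond=None)[0]
    return p,np.abs(A@p-b).max()
if __name__=="__main__":
    for l in(.3,.1,.03,.01,.003):
        p,e=solve(D,l);print(l,e,dict(zip(idx,p.round(3))))
E
python3 kin2.py
```

```text
0.3 0.03797514635144536 {(0, 2): np.float64(0.199), (1, 0): np.float64(0.002), (1, 1): np.float64(-0.05), (1, 2): np.float64(0.265), (2, 0): np.float64(0.16), (2, 1): np.float64(0.093), (3, 0): np.float64(-0.173), (3, 2): np.float64(0.133), (4, 0): np.float64(0.042), (4, 1): np.float64(-0.038), (4, 2): np.float64(0.133), (5, 0): np.float64(-0.044), (5, 1): np.float64(-0.038), (5, 2): np.float64(-0.015)}
0.1 0.012899526219756957 {(0, 2): np.float64(0.202), (1, 0): np.float64(-0.012), (1, 1): np.float64(-0.088), (1, 2): np.float64(0.381), (2, 0): np.float64(0.143), (2, 1): np.float64(0.132), (3, 0): np.float64(-0.132), (3, 2): np.float64(0.14), (4, 0): np.float64(0.003), (4, 1): np.float64(-0.046), (4, 2): np.float64(0.14), (5, 0): np.float64(-0.038), (5, 1): np.float64(-0.046), (5, 2): np.float64(0.094)}
0.03 0.004454045944804252 {(0, 2): np.float64(0.24), (1, 0): np.float64(-0.012), (1, 1): np.float64(-0.059), (1, 2): np.float64(0.474), (2, 0): np.float64(0.112), (2, 1): np.float64(0.086), (3, 0): np.float64(-0.046), (3, 2): np.float64(0.163), (4, 0): np.float64(-0.028), (4, 1): np.f
[... 246 characters left out ...]
p.float64(0.548), (2, 0): np.float64(-0.038), (2, 1): np.float64(-0.038), (3, 0): np.float64(-0.018), (3, 2): np.float64(0.243), (4, 0): np.float64(0.023), (4, 1): np.float64(0.013), (4, 2): np.float64(0.243), (5, 0): np.float64(-0.007), (5, 1): np.float64(0.013), (5, 2): np.float64(0.167)}
0.003 0.002113473888820161 {(0, 2): np.float64(0.254), (1, 0): np.float64(-0.01), (1, 1): np.float64(-0.034), (1, 2): np.float64(0.603), (2, 0): np.float64(-0.164), (2, 1): np.float64(-0.133), (3, 0): np.float64(-0.019), (3, 2): np.float64(0.309), (4, 0): np.float64(0.075), (4, 1): np.float64(0.06), (4, 2): np.float64(0.309), (5, 0): np.float64(-0.007), (5, 1): np.float64(0.06), (5, 2): np.float64(0.159)}
```

```bash
cat > log.py <<'E'
from station import status
import json
s=status.observe()
open('log.jsonl','a').write(json.dumps([list(map(float,s[k])) for k in("q","tool_pos","tool_rot")])+"\n")
print(round(s["t"],2),s["q"].round(2),s["tool_pos"].round(3))
E
python3 log.py
```

```text
3.02 [ 0.91  0.33 -0.56  2.34 -1.03  0.13 -0.03] [ 0.398 -0.177  0.247]
```

Call:
step_arm:
  xyz:
    - [0,0,4]
    - [0,0,5]
    - [0,0,5]
    - [0,0,5]
  angular:
    - [0,0.1,0]
    - [0,0.15,0]
    - [0,0.15,0]
    - [0,0.1,0]

```text
t: 3.52
tool_pos: [0.4051, -0.175, 0.3633]
tool_rot: [0.99, 0.068, 0.114, -0.046]
contact_force: [1.4, 1.3, -0.1]
width: 0.0351
```

```bash
python3 log.py
```

```text
3.52 [ 0.19  0.1   0.2   2.14 -0.3   0.76 -0.85] [ 0.405 -0.175  0.363]
```

Call:
step_arm:
  xyz:
    - [0,0,0]
    - [0,0,0]
    - [0,0,0]
    - [0,0,0]
  angular:
    - [0,0,-0.18]
    - [0,0,-0.18]
    - [0,0,-0.18]
    - [0,0,-0.18]

```text
t: 4.03
tool_pos: [0.4064, -0.1821, 0.3757]
tool_rot: [0.945, -0.299, 0.13, 0.002]
contact_force: [-1.2, 0.8, -0.3]
width: 0.0347
```

```bash
python3 log.py
```

```text
4.03 [ 0.07  0.05  0.25  2.16 -0.02  0.67 -1.85] [ 0.406 -0.182  0.376]
```

Call:
step_arm:
  xyz:
    - [0,0,3]
    - [0,0,3]
    - [0,0,3]
    - [0,0,3]
  angular:
    - [0.15,0,-0.1]
    - [0.15,0,-0.1]
    - [0.15,0,-0.1]
    - [0.15,0,-0.1]

```text
t: 4.53
tool_pos: [0.4034, -0.1873, 0.5053]
tool_rot: [0.819, -0.512, 0.031, -0.257]
contact_force: [0.5, 0.2, -1.3]
width: 0.0352
```

```bash
python3 log.py
```

```text
4.53 [ 0.18 -0.01  0.34  1.94 -0.56  1.18 -1.96] [ 0.403 -0.187  0.505]
```

Call:
step_arm:
  xyz:
    - [0,5,0]
    - [0,5,0]
    - [0,5,0]
    - [0,5,0]
  angular:
    - [-0.18,0,0]
    - [-0.18,0,0]
    - [-0.18,0,0]
    - [-0.18,0,0]

```text
t: 5.03
tool_pos: [0.3999, -0.0277, 0.5171]
tool_rot: [0.853, -0.485, 0.19, -0.01]
contact_force: [0.1, -0.3, 0.7]
width: 0.0349
```

```bash
python3 log.py
```

```text
5.03 [ 0.22 -0.17 -0.31  2.02  0.18  0.96 -2.78] [ 0.4   -0.028  0.517]
```

```bash
python3 - <<'E'
from kin2 import *
import json
L=[json.loads(l) for l in open('log.jsonl')]
D2=D+L
for l in(.03,.01,.003,.001):
    p,e=solve(D2,l);print(l,round(e,4),[(k,round(float(v),3)) for k,v in zip(idx,p)])
for q,x,r in L: print((R.from_quat(r).inv()*R.from_matrix(frames(q)[6])*R.from_euler('z',np.pi/2)).magnitude())
E
```

```text
0.03 0.0026 [((0, 2), 0.279), ((1, 0), 0.001), ((1, 1), -0.029), ((1, 2), 0.528), ((2, 0), -0.002), ((2, 1), -0.018), ((3, 0), -0.009), ((3, 2), 0.225), ((4, 0), 0.006), ((4, 1), -0.001), ((4, 2), 0.225), ((5, 0), -0.003), ((5, 1), -0.001), ((5, 2), 0.171)]
0.01 0.0025 [((0, 2), 0.282), ((1, 0), -0.0), ((1, 1), -0.029), ((1, 2), 0.533), ((2, 0), -0.002), ((2, 1), -0.019), ((3, 0), -0.003), ((3, 2), 0.226), ((4, 0), 0.002), ((4, 1), -0.0), ((4, 2), 0.226), ((5, 0), -0.002), ((5, 1), -0.0), ((5, 2), 0.176)]
0.003 0.0025 [((0, 2), 0.282), ((1, 0), -0.0), ((1, 1), -0.029), ((1, 2), 0.533), ((2, 0), -0.002), ((2, 1), -0.019), ((3, 0), -0.003), ((3, 2), 0.226), ((4, 0), 0.002), ((4, 1), -0.0), ((4, 2), 0.226), ((5, 0), -0.002), ((5, 1), -0.0), ((5, 2), 0.176)]
0.001 0.0025 [((0, 2), 0.282), ((1, 0), -0.0), ((1, 1), -0.029), ((1, 2), 0.533), ((2, 0), -0.002), ((2, 1), -0.019), ((3, 0), -0.003), ((3, 2), 0.226), ((4, 0), 0.002), ((4, 1), -0.0), ((4, 2), 0.226), ((5, 0), -0.002), ((5, 1), -0.0), ((5, 2), 0.176)]
5.495323605393212e-16
5.69496797738855e-16
4.883423751465251e-16
6.112531465858672e-16
5.474255194514172e-16
```

```bash
cat > ik.py <<'E'
from kin2 import *
import json
L=[json.loads(l) for l in open('log.jsonl')]
P,_=solve(L,.001)
P,_=solve(D+L,.003)
LO=np.array([-2.95,-.29,-1.47,.14,-1.03,.13,-2.86]);HI=np.array([2.95,1.99,1.44,2.54,4.17,1.85,2.86])
def pose(q):
    F=frames(q);return sum(F[i][:,k]*p for (i,k),p in zip(idx,P)),R.from_matrix(F[6])*R.from_euler('z',np.pi/2)
def tgtR(psi,lean,flip=False):
    d=np.array([np.cos(psi),np.sin(psi),0]);y=np.array([np.sin(psi),-np.cos(psi),0])*(-1 if flip else 1)
    z=np.sin(lean)*d+np.array([0,0,-np.cos(lean)])
    return R.from_matrix(np.stack([np.cross(y,z),y,z],1))
def ik(x,T,q0,reg=0,m=.03):
    f=lambda q:(lambda a:np.concatenate([(a[0]-x)*5,(T.inv()*a[1]).as_rotvec(),reg*(q-q0)]))(pose(q))
    lo=LO+m;hi=HI-m
    o=least_squares(f,np.clip(q0,lo+1e-3,hi-1e-3),bounds=(lo,hi),max_nfev=80);return o.x,np.linalg.norm(o.fun[:6])
E
cat > s.py <<'E'
from ik import *
rng=np.random.default_rng(0)
m=np.array([.535,-.138])
for flip in(False,True):
  for yaw in(-10,8,23,40):
    for lean in(25,33,40):
        a=np.radians(yaw);T=tgtR(a,np.radians(lean),flip)
        tip=np.r_[m-.06*np.array([np.cos(a),np.sin(a)]),.014];x=tip-.173*T.as_matrix()[:,2]
        sol=[]
        for _ in range(25):
            q,e=ik(x,T,rng.uniform(LO,HI))
            if e<1e-3: sol.append((np.min(np.minimum(q-LO,HI-q)),q.round(2)))
        sol.sort(key=lambda s:-s[0]);print(flip,yaw,lean,len(sol),*[ (round(s[0],2),list(map(float,s[1]))) for s in sol[:2]])
E
python3 s.py
```

```text
False -10 25 9 (np.float64(0.12), [0.6, 0.48, -0.52, 2.42, 2.16, 0.27, 2.6]) (np.float64(0.11), [0.53, 0.47, -0.43, 2.42, 2.26, 0.24, 2.49])
False -10 33 15 (np.float64(0.05), [1.07, 0.79, -1.11, 2.49, 2.18, 0.74, 2.76]) (np.float64(0.04), [1.03, 0.74, -1.05, 2.5, 2.22, 0.7, 2.7])
False -10 40 0
False 8 25 10 (np.float64(0.2), [1.3, 0.87, -1.24, 2.34, 1.66, 0.59, -2.56]) (np.float64(0.2), [1.25, 0.79, -1.15, 2.34, 1.67, 0.49, -2.6])
False 8 33 14 (np.float64(0.12), [1.42, 1.02, -1.32, 2.42, 1.98, 0.66, -2.73]) (np.float64(0.11), [1.08, 0.64, -0.81, 2.43, 2.71, 0.29, 2.65])
False 8 40 15 (np.float64(0.05), [1.17, 0.73, -0.85, 2.49, 3.0, 0.45, 2.49]) (np.float64(0.05), [1.12, 0.7, -0.78, 2.49, 3.1, 0.45, 2.36])
False 23 25 8 (np.float64(0.26), [1.37, 0.89, -1.21, 2.25, 1.34, 0.49, -1.93]) (np.float64(0.18), [1.26, 0.75, -1.02, 2.26, 1.19, 0.31, -1.82])
False 23 33 4 (np.float64(0.09), [1.54, 1.13, -1.38, 2.31, 1.61, 0.6, -2.02]) (np.float64(0.05), [1.36, 0.8, -1.03, 2.31, 1.65, 0.18, -2.17])
False 23 40 12 (np.float64(0.19), [1.56, 1.05, -1.23, 2.35, 1.87, 0.33, -2.22]) (np.float64(0.1
[... 1337 characters left out ...]
rue 23 33 9 (np.float64(0.2), [1.5, 1.01, -1.27, 2.31, 1.6, 0.46, 1.09]) (np.float64(0.12), [1.4, 0.85, -1.1, 2.31, 1.62, 0.25, 1.02])
True 23 40 15 (np.float64(0.19), [1.56, 1.06, -1.24, 2.35, 1.86, 0.35, 0.94]) (np.float64(0.11), [1.51, 0.97, -1.14, 2.35, 2.01, 0.24, 0.76])
True 40 25 21 (np.float64(0.32), [1.33, 0.84, -1.07, 2.13, 0.77, 0.45, 2.09]) (np.float64(0.3), [1.31, 0.82, -1.04, 2.13, 0.71, 0.43, 2.14])
True 40 33 17 (np.float64(0.28), [1.49, 1.0, -1.19, 2.15, 0.89, 0.44, 2.08]) (np.float64(0.26), [1.49, 1.01, -1.21, 2.15, 0.92, 0.46, 2.06])
True 40 40 16 (np.float64(0.23), [1.56, 1.07, -1.19, 2.16, 0.79, 0.36, 2.26]) (np.float64(0.22), [1.55, 1.06, -1.18, 2.16, 0.77, 0.35, 2.29])
```

```bash
cat > sim.py <<'E'
from ik import *
def jac(q,e=1e-5):
    x,T=pose(q);J=np.zeros((6,7))
    for i in range(7):
        d=q.copy();d[i]+=e;a,b=pose(d);J[:3,i]=(a-x)/e;J[3:,i]=(b*T.inv()).as_rotvec()/e
    return J
def go(q,x,T,n=40,W=np.ones(7),lam=1e-3,k=0,qn=None):
    q=q.copy()
    for i in range(n):
        a,b=pose(q);v=np.r_[x-a,(T*b.inv()).as_rotvec()]/(n-i)
        J=jac(q);Wi=np.diag(W);Jp=Wi@J.T@np.linalg.inv(J@Wi@J.T+lam**2*np.eye(6))
        dq=Jp@v
        if k: dq+=(np.eye(7)-Jp@J)@(k*(qn-q))
        q=np.clip(q+dq,LO,HI)
    return q
E
python3 - <<'E'
from sim import *
mid=(LO+HI)/2
Dq=[np.array(D[i][0]) for i in range(4)]+[np.array(l[0]) for l in L]
Dx=[D[i][1:] for i in range(4)]+[l[1:] for l in L]
for a,b in zip(range(len(Dq)-1),range(1,len(Dq))):
    x,r=Dx[b]
    for k in(0,.02,.1):
        q=go(Dq[a],np.array(x),R.from_quat(r),k=k,qn=mid);print(a,k,q.round(2),"real",Dq[b].round(2))
E
```

```text
0 0 [ 1.15  0.24 -0.48  2.33 -1.03  0.5   0.39] real [ 1.29  0.26 -0.64  2.32 -0.98  0.47  0.34]
0 0.02 [ 1.06  0.22 -0.38  2.34 -1.03  0.52  0.43] real [ 1.29  0.26 -0.64  2.32 -0.98  0.47  0.34]
0 0.1 [ 0.9   0.21 -0.2   2.34 -1.03  0.56  0.47] real [ 1.29  0.26 -0.64  2.32 -0.98  0.47  0.34]
1 0 [ 1.33  0.43 -0.79  2.34 -1.03  0.24  0.43] real [ 1.36  0.45 -0.83  2.34 -1.01  0.23  0.38]
1 0.02 [ 1.38  0.46 -0.85  2.34 -0.97  0.22  0.34] real [ 1.36  0.45 -0.83  2.34 -1.01  0.23  0.38]
1 0.1 [ 1.54  0.56 -1.06  2.33 -0.24  0.14 -0.36] real [ 1.36  0.45 -0.83  2.34 -1.01  0.23  0.38]
2 0 [ 1.14  0.42 -0.69  2.31 -0.96  0.2   0.23] real [ 1.14  0.42 -0.69  2.31 -0.97  0.2   0.23]
2 0.02 [ 1.29  0.48 -0.89  2.3  -0.41  0.14 -0.3 ] real [ 1.14  0.42 -0.69  2.31 -0.97  0.2   0.23]
2 0.1 [ 1.4   0.55 -1.03  2.3   0.28  0.14 -0.97] real [ 1.14  0.42 -0.69  2.31 -0.97  0.2   0.23]
3 0 [ 0.91  0.33 -0.56  2.34 -1.03  0.13 -0.03] real [ 0.91  0.33 -0.56  2.34 -1.03  0.13 -0.03]
3 0.02 [ 1.05  0.36 -0.73  2.33 -0.51  0.13 -0.53] real [ 0.91  0.33 -0.56  2.34 -1.03  0.13 -0.03]
3 0.1 [ 1.14  0
[... 567 characters left out ...]
67 -1.85]
5 0.1 [ 0.18  0.06  0.13  2.15 -0.01  0.67 -1.86] real [ 0.07  0.05  0.25  2.16 -0.02  0.67 -1.85]
6 0 [ 0.17 -0.01  0.35  1.94 -0.56  1.19 -1.96] real [ 0.18 -0.01  0.34  1.94 -0.56  1.18 -1.96]
6 0.02 [ 0.24 -0.01  0.28  1.93 -0.56  1.19 -1.96] real [ 0.18 -0.01  0.34  1.94 -0.56  1.18 -1.96]
6 0.1 [ 0.29 -0.    0.23  1.93 -0.56  1.19 -1.96] real [ 0.18 -0.01  0.34  1.94 -0.56  1.18 -1.96]
7 0 [ 0.05 -0.17 -0.16  2.03  0.22  0.97 -2.82] real [ 0.22 -0.17 -0.31  2.02  0.18  0.96 -2.78]
7 0.02 [ 0.12 -0.17 -0.23  2.03  0.2   0.96 -2.8 ] real [ 0.22 -0.17 -0.31  2.02  0.18  0.96 -2.78]
7 0.1 [ 0.19 -0.17 -0.28  2.02  0.19  0.96 -2.78] real [ 0.22 -0.17 -0.31  2.02  0.18  0.96 -2.78]
```

```bash
cat > search.py <<'E'
from sim import *
import multiprocessing as mp, time
m=np.array([.535,-.138]);goal=np.array([.687,-.072])
q0=np.array(L[-1][0])
def leg(q,x,T,mm,step=.02,astep=.09):
    a,b=pose(q);n=max(4,int(np.linalg.norm(x-a)/step),int((T*b.inv()).magnitude()/astep));
    xs=a;dv=(x-a);rv=(T*b.inv()).as_rotvec()
    for i in range(1,n+1):
        q=go(q,a+dv*i/n,R.from_rotvec(rv*i/n)*b,n=1,lam=5e-3); mm.append(np.min(np.minimum(q-LO,HI-q)))
    y,B=pose(q);return q,np.linalg.norm(y-x)+.2*(T*B.inv()).magnitude()
def trial(seed):
    rng=np.random.default_rng(seed);q=q0.copy();mm=[]
    flip=bool(rng.integers(2));yaw=np.radians(rng.uniform(10,38));lean=np.radians(rng.uniform(22 if flip else 33,40))
    vias=[]
    for _ in range(rng.integers(1,3)):
        x=np.array([rng.uniform(.3,.6),rng.uniform(-.5,.1),rng.uniform(.44,.55)])
        vy=rng.uniform(-.6,1.8);vl=rng.uniform(-.2,.8);vias.append((x,vy,vl))
    err=0
    for x,vy,vl in vias:
        q,e=leg(q,x,tgtR(vy,vl,flip),mm);err=max(err,e)
        if e>.05: return (-1,seed)
    T=tgtR(yaw,lean,flip);z=T.as_matrix()[:,2];d=np.array([np.cos(yaw),np.sin(yaw)])
    for tip in (np.r_[m-.1*d,.26],np.r_[m-.085*d,.12],np.r_[m-.06*d,.014],np.r_[m-.03*d,.014],np.r_[goal-.03*d,.014]):
        q,e=leg(q,tip-.173*z,T,mm);err=max(err,e)
        if e>.02: return (-1,seed)
    return (min(mm[2:])-err*5,seed,flip,np.degrees(yaw).round(),np.degrees(lean).round(),[(x.round(3).tolist(),round(a,2),round(b,2)) for x,a,b in vias],round(err,4),q.round(2).tolist())
if __name__=="__main__":
    t=time.time()
    with mp.Pool() as p: r=p.map(trial,range(1500),chunksize=5)
    r=[x for x in r if x[0]>-1];r.sort(key=lambda x:-x[0]);print(len(r),time.time()-t)
    for x in r[:10]:print(x)
E
OMP_NUM_THREADS=1 timeout 560 python3 search.py; nproc
```

```text
6 85.9478509426117
(np.float64(0.05038035745756061), 1400, False, np.float64(38.0), np.float64(33.0), [([0.6, -0.387, 0.519], 0.03, 0.01)], np.float64(0.0012), [0.55, 0.7, -0.34, 1.95, -0.94, 0.32, 0.29])
(np.float64(0.03905417630327709), 701, False, np.float64(37.0), np.float64(39.0), [([0.599, 0.055, 0.473], -0.43, 0.11), ([0.579, -0.285, 0.531], 0.71, 0.42)], np.float64(0.0009), [0.8, 0.79, -0.62, 1.98, -0.9, 0.19, 0.34])
(np.float64(-0.024765557420746556), 1469, False, np.float64(37.0), np.float64(34.0), [([0.599, 0.06, 0.463], 0.55, 0.23)], np.float64(0.005), [0.55, 0.7, -0.34, 1.95, -1.0, 0.32, 0.34])
(np.float64(-0.041741272578936714), 1376, False, np.float64(35.0), np.float64(36.0), [([0.537, -0.441, 0.459], -0.31, 0.41)], np.float64(0.0083), [0.66, 0.72, -0.47, 1.98, -1.03, 0.23, 0.38])
(np.float64(-0.08629936844465247), 852, False, np.float64(38.0), np.float64(40.0), [([0.554, -0.159, 0.453], -0.56, -0.06), ([0.409, -0.476, 0.511], 0.21, 0.29)], np.float64(0.0173), [0.8, 0.79, -0.6, 1.97, -1.03, 0.23, 0.51])
(np.float64(-0.09076587909974397), 1310, False, np.float64(33.0), np.float64(35.0), [([0.56, -0.432, 0.473], -0.26, -0.09)], np.float64(0.0182), [0.63, 0.71, -0.45, 1.99, -1.03, 0.21, 0.33])
4
```

```bash
cat > search2.py <<'E'
import search
from search import *
def trial(seed):
    rng=np.random.default_rng(seed);q=q0.copy();mm=[]
    flip=rng.random()<.35;y1=np.radians(rng.uniform(15,48));y2=np.radians(rng.uniform(0,15))
    lo=24 if flip else 33
    l1=np.radians(rng.uniform(lo,42));l2=np.radians(rng.uniform(lo,42))
    vias=[]
    for _ in range(rng.integers(1,3)):
        x=np.array([rng.uniform(.35,.62),rng.uniform(-.5,.1),rng.uniform(.44,.55)])
        vias.append((x,rng.uniform(-.6,1.8),rng.uniform(-.3,.9)))
    err=0
    for x,vy,vl in vias:
        q,e=leg(q,x,tgtR(vy,vl,flip),mm);err=max(err,e)
        if e>.05: return (-1,seed)
    def P(c,off,z,f):
        yw=y1+(y2-y1)*f;T=tgtR(yw,l1+(l2-l1)*f,flip)
        return np.r_[c-off*np.array([np.cos(yw),np.sin(yw)]),z]-.173*T.as_matrix()[:,2],T
    for w in (P(m,.1,.26,0),P(m,.085,.12,0),P(m,.06,.014,0),P(m,.03,.014,0),P((m+goal)/2,.03,.014,.5),P(goal,.03,.014,1)):
        q,e=leg(q,*w,mm);err=max(err,e)
        if e>.02: return (-1,seed)
    return (min(mm[2:])-err*5,seed,flip,*np.degrees([y1,y2,l1,l2]).round().tolist(),[(x.round(3).tolist(),round(a,2),round(b,2)) for x,a,b in vias],round(err,4),q.round(2).tolist())
if __name__=="__main__":
    with mp.Pool() as p: r=p.map(trial,range(9000),chunksize=10)
    r=[x for x in r if x[0]>-1];r.sort(key=lambda x:-x[0]);print(len(r))
    for x in r[:12]:print(x)
E
OMP_NUM_THREADS=1 timeout 570 python3 search2.py
```

```text
0
```

```bash
cat > search3.py <<'E'
import search
from search import *
def spin(q,ang,mm,st=.09):
    a,b=pose(q);n=int(abs(ang)/st)+1
    for i in range(1,n+1):
        q=go(q,a,b*R.from_euler('z',ang*i/n),n=1,lam=5e-3);mm.append(np.min(np.minimum(q-LO,HI-q)))
    y,B=pose(q);return q,np.linalg.norm(y-a)+.2*((b*R.from_euler('z',ang)).inv()*B).magnitude()
def trial(seed):
    rng=np.random.default_rng(seed);q=q0.copy();mm=[]
    y1=np.radians(rng.uniform(5,25));y2=np.radians(rng.uniform(-5,15))
    l1=np.radians(rng.uniform(28,45));l2=np.radians(rng.uniform(28,45))
    x=np.array([rng.uniform(.35,.55),rng.uniform(-.3,.05),rng.uniform(.42,.5)])
    vy=rng.uniform(-1.2,-.4);vl=rng.uniform(0,.7);sp=-rng.uniform(4.5,6.6)
    # unflipped hand at yaw vy lean toward azimuth: tilt about base-azimuth direction
    az=np.arctan2(x[1],x[0]);T=tgtR(az,vl)*R.from_euler('z',-(vy-az))
    q,e=leg(q,x,T,mm)
    if e>.03: return (-1,seed)
    qa=q.copy()
    q,e=spin(q,sp,mm)
    if e>.03: return (-2,seed)
    qb=q.copy();err=0
    def P(c,off,z,f):
        yw=y1+(y2-y1)*f;T=tgtR(yw,l1+(l2-l1)*f,True)
        return np.r_[c-off*np.array([np.cos(yw),np.sin(yw)]),z]-.173*T.as_matrix()[:,2],T
    ms=[]
    for w in (P(m,.1,.26,0),P(m,.085,.12,0),P(m,.06,.014,0),P(m,.03,.014,0),P((m+goal)/2,.03,.014,.5),P(goal,.03,.014,1)):
        q,e=leg(q,*w,ms);err=max(err,e)
        if e>.02: return (-3,seed)
    return (min(ms)-err*5,seed,*np.degrees([y1,y2,l1,l2]).round().tolist(),(x.round(3).tolist(),round(vy,2),round(vl,2),round(sp,2)),round(err,4),"spin",round(min(mm),3),qa.round(2).tolist(),qb.round(2).tolist(),q.round(2).tolist())
if __name__=="__main__":
    with mp.Pool() as p: r=p.map(trial,range(2500),chunksize=10)
    print([sum(x[0]==-k for x in r) for k in(1,2,3)])
    r=[x for x in r if x[0]>-1];r.sort(key=lambda x:-x[0]);print(len(r))
    for x in r[:8]:print(x)
E
OMP_NUM_THREADS=1 timeout 570 python3 search3.py
```

```text
[1, 1448, 1051]
0
```

```bash
cat > t.py <<'E'
from search3 import *
rng=np.random.default_rng(1)
n=0
for s in range(60):
    q=q0.copy();mm=[]
    x=np.array([rng.uniform(.35,.55),rng.uniform(-.3,.05),rng.uniform(.42,.5)]);vy=rng.uniform(-1.2,-.4);vl=rng.uniform(0,.7);sp=-rng.uniform(4.5,6.6)
    az=np.arctan2(x[1],x[0]);T=tgtR(az,vl)*R.from_euler('z',-(vy-az))
    q,e=leg(q,x,T,mm)
    qa=q;q,e2=spin(q,sp,mm)
    if n<14: print(round(e,3),round(e2,3),x.round(2),round(vy,2),round(vl,2),round(sp,2),qa.round(2),q.round(2));n+=1
E
python3 t.py
python3 - <<'E'
import sys;sys.path.insert(0,'.')
from ik import *
rng=np.random.default_rng(0)
m=np.array([.535,-.138]);goal=np.array([.687,-.072])
for nm,c,yaw in(("start",m,15),("goal",goal,5)):
  for lean in(25,33,42):
    a=np.radians(yaw);T=tgtR(a,np.radians(lean),True)
    x=np.r_[c-.04*np.array([np.cos(a),np.sin(a)]),.014]-.173*T.as_matrix()[:,2]
    sol=[]
    for _ in range(25):
        q,e=ik(x,T,np.array([rng.uniform(0,1.2),.6,rng.uniform(-1,.5),2.2,rng.uniform(1,4),.3,rng.uniform(-1,1.5)]))
        if e<1e-3: sol.append((np.min(np.minimum(q-LO,HI-q)),q.round(2)))
    sol.sort(key=lambda s:-s[0]);print(nm,lean,len(sol));[print('   ',round(s[0],2),s[1]) for s in sol[::max(1,len(sol)//5)]]
E
```

```text
0.001 0.055 [0.45 0.03 0.43] -0.44 0.22 -5.39 [ 0.12  0.04 -0.32  2.02  0.05  0.86 -2.23] [ 0.34  0.06 -0.54  2.01  0.07  0.87  2.86]
0.001 0.0 [ 0.52 -0.16  0.46] -1.18 0.53 -5.63 [ 0.34  0.09 -0.16  1.94  0.13  0.59 -2.65] [ 0.9   0.15 -0.77  1.91  0.3   0.62  2.84]
0.001 0.003 [ 0.42 -0.02  0.44] -0.84 0.09 -5.35 [ 0.2  -0.01 -0.26  2.03  0.01  1.03 -2.47] [ 0.17 -0.01 -0.23  2.03  0.01  1.03  2.86]
0.001 0.206 [ 0.39 -0.21  0.48] -0.98 0.34 -6.56 [ 0.36 -0.07  0.01  2.03  0.06  0.85 -2.21] [-1.2  -0.29  1.01  2.14  0.95  1.15  2.86]
0.001 0.204 [ 0.54 -0.05  0.46] -0.98 0.11 -6.54 [ 0.23  0.21 -0.27  1.75  0.08  1.08 -2.62] [ 1.04  0.74 -1.47  1.72  0.84  1.44  2.86]
0.001 0.438 [ 0.45 -0.26  0.47] -0.58 0.43 -6.43 [ 0.39  0.06  0.02  1.93  0.07  0.72 -1.78] [ 1.74  0.65 -1.47  1.99  1.14  1.14  2.86]
0.001 0.086 [ 0.36 -0.11  0.46] -1.15 0.45 -6.29 [ 0.29 -0.21 -0.12  2.21  0.06  0.69 -2.59] [-0.83 -0.29  0.71  2.27  0.63  0.87  2.86]
0.001 0.211 [ 0.47 -0.21  0.49] -0.79 0.36 -6.08 [ 0.36  0.05 -0.05  1.89  0.05  0.84 -2.08] [ 1.03  0.11 -0.76  1.85  0.16  0.86  2.86]
0.001 0.1
[... 1864 characters left out ...]
07 [ 0.45  0.63 -0.48  2.05  1.2   0.2   0.63]
    0.07 [ 0.44  0.63 -0.47  2.05  1.19  0.2   0.64]
    0.06 [ 0.43  0.63 -0.44  2.05  1.16  0.19  0.66]
goal 33 25
    0.3 [ 0.77  0.78 -0.87  2.13  1.99  0.43  0.  ]
    0.14 [ 0.58  0.68 -0.61  2.14  2.22  0.27 -0.32]
    0.1 [ 0.51  0.65 -0.52  2.15  2.36  0.23 -0.5 ]
    0.07 [ 0.44  0.63 -0.43  2.15  2.53  0.2  -0.69]
    0.06 [ 0.39  0.62 -0.36  2.16  2.7   0.19 -0.87]
goal 42 25
    0.31 [ 0.88  0.9  -0.97  2.23  2.43  0.6  -0.31]
    0.31 [ 0.75  0.79 -0.79  2.23  2.61  0.51 -0.58]
    0.3 [ 0.66  0.75 -0.68  2.24  2.73  0.48 -0.75]
    0.3 [ 0.58  0.71 -0.57  2.24  2.85  0.46 -0.91]
    0.28 [ 0.36  0.65 -0.3   2.26  3.15  0.46 -1.31]
```

```bash
sed -e 's/vl=rng.uniform(0,.7);sp=-rng.uniform(4.5,6.6)/vl=rng.uniform(.6,1.25);sp=-rng.uniform(3.5,6.2)/' -e 's/rng.uniform(.42,.5)\])/rng.uniform(.36,.52)])/' -e 's/vy=rng.uniform(-1.2,-.4)/vy=rng.uniform(-1.2,.3)/' -e "s/return (-3,seed)/return (-3,seed,e,qb.round(2).tolist())/" search3.py > search4.py
OMP_NUM_THREADS=1 timeout 570 python3 search4.py
```

```text
[1325, 452, 723]
0
```

```bash
cat > t2.py <<'E'
from search4 import *
with mp.Pool() as p: r=p.map(trial,range(800),chunksize=10)
r=[x for x in r if x[0]==-3]
r.sort(key=lambda x:-x[3][4]); 
for x in r[:10]: print(x)
r.sort(key=lambda x:x[2])
for x in r[:10]: print(x)
E
OMP_NUM_THREADS=1 python3 t2.py
```

```text
(-3, 549, np.float64(0.06590674147345944), [0.26, 0.01, -0.0, 2.25, 1.97, 0.13, 1.49])
(-3, 773, np.float64(0.08829646244191924), [1.07, -0.12, -0.69, 2.21, 1.88, 0.13, 1.66])
(-3, 510, np.float64(0.10841676858852291), [0.6, -0.0, -0.05, 2.34, 1.8, 0.13, 2.02])
(-3, 616, np.float64(0.1307610984247064), [0.58, -0.01, -0.17, 2.12, 1.7, 0.13, 2.16])
(-3, 266, np.float64(0.26148477716289725), [0.57, -0.04, -0.3, 2.32, 1.53, 0.13, 1.97])
(-3, 169, np.float64(0.2608011715946139), [0.71, -0.16, -0.3, 2.28, 1.48, 0.13, 1.03])
(-3, 91, np.float64(0.26231843765792273), [0.16, 0.09, -0.33, 2.2, 1.43, 0.14, 2.19])
(-3, 425, np.float64(0.04519950170100612), [0.44, 0.06, -0.2, 2.09, 1.4, 0.14, 2.65])
(-3, 502, np.float64(0.23831660687810519), [0.46, -0.0, -0.03, 2.15, 1.37, 0.13, 2.39])
(-3, 501, np.float64(0.06258980697088729), [0.87, 0.41, -1.29, 2.12, 1.33, 0.51, 2.59])
(-3, 33, np.float64(0.02061686809948062), [-0.16, -0.08, 0.37, 2.11, 0.33, 0.39, 2.86])
(-3, 64, np.float64(0.020997052849594158), [0.78, 0.12, -0.44, 1.82, 0.26, 0.52, 1.94])
(-3, 552, np.float64(0.021845388386081122), [0.98, 0.1, -0.62, 2.07, 1.15, 0.18, 2.42])
(-3, 395, np.float64(0.022126714154049716), [-0.17, -0.06, 0.13, 2.04, 0.3, 0.36, 2.45])
(-3, 371, np.float64(0.022503578663823798), [0.81, 0.11, -0.65, 2.06, 0.39, 0.39, 2.79])
(-3, 183, np.float64(0.023013951278224566), [-0.36, -0.08, 0.29, 2.11, 0.42, 0.32, 2.33])
(-3, 617, np.float64(0.023221506954520438), [0.97, 0.15, -0.67, 1.98, 1.2, 0.21, 1.65])
(-3, 133, np.float64(0.02424249032973732), [-0.19, -0.08, 0.47, 2.16, 1.07, 0.17, 2.86])
(-3, 664, np.float64(0.026403586285487404), [-0.02, -0.04, -0.09, 2.03, 0.14, 0.55, 1.59])
(-3, 126, np.float64(0.026629652340835232), [-0.37, -0.29, 0.68, 2.27, 1.22, 0.4, 1.86])
```

```bash
cat > search5.py <<'E'
from sim import *
from search import leg
import multiprocessing as mp, pickle
m=np.array([.535,-.138]);goal=np.array([.687,-.072]);q0=np.array(L[-1][0])
def P(c,off,z,yaw,lean):
    a=np.radians(yaw);T=tgtR(a,np.radians(lean),True)
    return np.r_[c-off*np.array([np.cos(a),np.sin(a)]),z]-.173*T.as_matrix()[:,2],T
def follow(q,qa,qb,mm,tr=None,step=.08):
    n=max(6,int(np.abs(qb-qa).max()/step));err=0
    for i in range(1,n+1):
        x,T=pose(qa+(qb-qa)*i/n);tip=x+.173*T.as_matrix()[:,2]
        if min(tip[2],x[2])<.25 or np.hypot(*x[:2])<.28: return q,9
        q=go(q,x,T,n=1,lam=5e-3);mm.append(np.min(np.minimum(q-LO,HI-q)))
        y,B=pose(q);err=max(err,np.linalg.norm(y-x)+.2*(T*B.inv()).magnitude())
    return q,err
def final(q,y1,y2,l1,l2,above=True):
    ms=[];err=0;tr=[]
    ws=[P(m,.085,.12,y1,l1),P(m,.06,.014,y1,l1),P(m,.03,.014,y1,l1),P((m+goal)/2,.03,.014,(y1+y2)/2,(l1+l2)/2),P(goal,.03,.014,y2,l2)]
    for w in ws:
        q,e=leg(q,*w,ms);err=max(err,e);tr.append(q)
        if e>.02: return -1,tr
    return min(ms)-5*err,tr
def mk(seed):
    # candidate above-config
    rng=np.random.default_rng(seed);y1=rng.uniform(8,25);y2=rng.uniform(0,12);l1=rng.uniform(30,43);l2=rng.uniform(30,43)
    x,T=P(m,.085,.27,y1,l1)
    q,e=ik(x,T,np.array([rng.uniform(0,1.4),.4,rng.uniform(-1.2,.6),2.2,rng.uniform(1,4),.4,rng.uniform(-1.3,1.5)]))
    if e>1e-3: return None
    s,tr=final(q,y1,y2,l1,l2)
    return (s,q,(y1,y2,l1,l2),tr)
def trial(a):
    seed,c=a;rng=np.random.default_rng(seed);s,qt,par,_=c
    mm=[];f=np.sort(rng.uniform(0,1,2));vs=[q0]
    for k in f:
        v=q0+(qt-q0)*rng.uniform(max(0,k-.3),min(1,k+.3),7)+rng.normal(0,.35,7);v[5]=rng.uniform(.16,.9);vs.append(np.clip(v,LO+.1,HI-.1))
    vs.append(qt);q=q0.copy();err=0
    for u,v in zip(vs[:-1],vs[1:]):
        q,e=follow(q,u,v,mm);err=max(err,e)
        if e>.05: return (-9,)
    d=np.linalg.norm(q-qt)
    s2,tr=final(q,*par) if d<1.2 else (-1,None)
    return (s2,-d,min(mm[2:]),err,seed,c[1],par,vs,q)
if __name__=="__main__":
    with mp.Pool() as p: c=p.map(mk,range(300),chunksize=5)
    c=[x for x in c if x and x[0]>.03];c.sort(key=lambda x:-x[0]);print(len(c))
    for x in c[:6]:print(round(x[0],3),x[1].round(2),np.round(x[2]),x[3][1].round(2),x[3][-1].round(2))
    if c:
        with mp.Pool() as p: r=p.map(trial,[(i,c[i%min(8,len(c))]) for i in range(2500)],chunksize=10)
        r=[x for x in r if x[0]>-9];print(len(r));r.sort(key=lambda x:(x[0],x[1]),reverse=True)
        for x in r[:6]:print(np.round(x[:4],3),x[4],np.round(x[6]),x[5].round(2),x[8].round(2))
        pickle.dump((c,r[:50]),open('s5.pkl','wb'))
E
OMP_NUM_THREADS=1 timeout 570 python3 search5.py
```

```text
0
```

```bash
cat > t3.py <<'E'
from search5 import *
# start from IK at contact; check both ways
def mk2(seed):
    rng=np.random.default_rng(seed);y1=rng.uniform(8,40);y2=rng.uniform(-5,15);l1=rng.uniform(28,45);l2=rng.uniform(28,45)
    x,T=P(m,.06,.014,y1,l1)
    q,e=ik(x,T,np.array([rng.uniform(0,1.4),.6,rng.uniform(-1.2,.6),2.3,rng.uniform(1,4),.4,rng.uniform(-1.3,1.5)]),m=.06)
    if e>1e-3: return None
    up=[];q1,e1=leg(q,*P(m,.085,.27,y1,l1),up)
    fw=[];a,ea=leg(q,*P((m+goal)/2,.03,.014,(y1+y2)/2,(l1+l2)/2),fw);b,eb=leg(a,*P(goal,.03,.014,y2,l2),fw)
    return e1,min(up),ea+eb,min(fw),q,q1,b,(y1,y2,l1,l2)
if __name__=="__main__":
    with mp.Pool() as p:c=[x for x in p.map(mk2,range(400)) if x]
    print(len(c),sum(x[0]<.01 for x in c),sum(x[2]<.01 for x in c))
    c.sort(key=lambda x:x[2]-x[3]+ (x[0]-x[1]))
    for x in c[:12]:print(np.round(x[:4],3),*[v.round(2) for v in x[4:7]],np.round(x[7]))
E
OMP_NUM_THREADS=1 python3 t3.py
```

```text
256 12 168
[0.001 0.    0.001 0.155] [ 1.19  0.69 -0.93  2.4   2.34  0.27 -0.05] [ 0.75 -0.09 -0.27  2.23 -0.62  0.63  2.68] [ 0.84  0.92 -1.02  2.2   2.29  0.69 -0.27] [11.  0. 32. 41.]
[0.012 0.    0.001 0.165] [ 1.32  0.78 -1.02  2.39  2.34  0.27  0.13] [ 0.73 -0.07 -0.18  2.24 -0.76  0.66  2.86] [ 0.92  0.93 -1.04  2.16  2.2   0.55 -0.02] [15.  8. 35. 39.]
[0.001 0.    0.002 0.145] [ 1.22  0.7  -0.93  2.36  2.15  0.19  0.26] [ 1.16 -0.04 -0.62  2.18 -0.65  0.7   2.82] [ 0.96  1.11 -1.19  2.24  2.37  0.88 -0.17] [16.  0. 31. 45.]
[0.016 0.    0.002 0.158] [ 1.39  0.86 -1.07  2.4   2.39  0.3   0.17] [-0.05 -0.14  0.59  2.3  -0.73  0.6   2.86] [ 0.81  0.82 -0.92  2.11  1.94  0.44  0.12] [16.  7. 38. 33.]
[0.001 0.    0.001 0.121] [ 1.14  0.66 -0.88  2.38  2.23  0.22  0.04] [ 1.14 -0.07 -0.65  2.19 -0.6   0.67  2.67] [ 0.8   0.82 -0.89  2.14  2.11  0.44 -0.06] [11.  7. 30. 35.]
[0.01  0.    0.002 0.129] [ 1.27  0.74 -0.96  2.39  2.42  0.23  0.02] [ 0.85 -0.06 -0.3   2.23 -0.74  0.67  2.86] [ 0.76  0.79 -0.85  2.13  2.08  0.41 -0.08] [15.  6. 34. 35.]
[0.026 0.    0.002 0.136] [ 1.38 
[... 322 characters left out ...]
035 0.    0.001 0.139] [ 1.33  0.79 -1.03  2.36  2.03  0.22  0.5 ] [ 2.06  0.13 -1.47  2.16 -0.52  0.66  2.81] [ 1.07  1.08 -1.18  2.15  2.17  0.56  0.28] [18. 15. 33. 41.]
[0.027 0.    0.002 0.13 ] [ 1.37  0.83 -1.05  2.37  2.14  0.24  0.43] [ 2.06  0.11 -1.47  2.17 -0.62  0.66  2.86] [ 0.78  0.79 -0.86  2.05  1.59  0.34  0.53] [18. 13. 35. 30.]
[0.015 0.    0.002 0.115] [ 1.29  0.75 -0.98  2.36  2.09  0.19  0.4 ] [ 1.8   0.02 -1.22  2.16 -0.67  0.72  2.86] [ 0.85  0.88 -1.02  2.1   1.88  0.56  0.16] [18.  5. 33. 32.]
[0.059 0.    0.002 0.159] [ 1.45  0.9  -1.08  2.36  2.21  0.2   0.5 ] [ 2.08  0.26 -1.47  2.18 -0.52  0.61  2.86] [ 0.99  1.12 -1.26  2.18  2.16  0.85  0.06] [22.  2. 39. 40.]
```

```bash
cat > search6.py <<'E'
from search5 import *
import search5,sys,time
def mk3(seed):
    rng=np.random.default_rng(seed);y1=rng.uniform(8,30);y2=rng.uniform(-3,12);l1=rng.uniform(30,45);l2=rng.uniform(30,45)
    x,T=P(m,.06,.014,y1,l1)
    q,e=ik(x,T,np.array([rng.uniform(0,1.4),.6,rng.uniform(-1.2,.6),2.3,rng.uniform(1,4),.4,rng.uniform(-1.3,1.5)]),m=.06)
    if e>1e-3: return None
    la=rng.uniform(50,85);ya=rng.uniform(-30,40);off=rng.uniform(.08,.14)
    up=[];qm,e0=leg(q,*P(m,.085,.06,y1,l1+3),up,step=.01);q1,e1=leg(qm,*P(m,off,.26,ya,la),up)
    fw=[];a,ea=leg(q,*P((m+goal)/2,.03,.014,(y1+y2)/2,(l1+l2)/2),fw);b,eb=leg(a,*P(goal,.03,.014,y2,l2),fw)
    return min(min(up),min(fw))-5*(e0+e1+ea+eb),q1,(y1,y2,l1,l2,la,ya,off),q,b
def final(q,par):
    y1,y2,l1,l2,la,ya,off=par;ms=[];err=0;tr=[]
    for w in [P(m,.085,.06,y1,l1+3),P(m,.06,.014,y1,l1),P((m+goal)/2,.03,.014,(y1+y2)/2,(l1+l2)/2),P(goal,.03,.014,y2,l2)]:
        q,e=leg(q,*w,ms);err=max(err,e);tr.append(q)
        if e>.02: return -1,tr
    return min(ms)-5*err,tr
def trial(a):
    seed,c=a;rng=np.random.default_rng(seed);s,qt,par=c[:3]
    mm=[];f=np.sort(rng.uniform(0,1,rng.integers(1,3)));vs=[q0]
    for k in f:
        v=q0+(qt-q0)*rng.uniform(max(0,k-.3),min(1,k+.3),7)+rng.normal(0,.3,7);v[5]=rng.uniform(.16,.9);vs.append(np.clip(v,LO+.15,HI-.15))
    vs.append(qt);q=q0.copy();err=0
    for u,v in zip(vs[:-1],vs[1:]):
        q,e=follow(q,u,v,mm);err=max(err,e)
        if e>.05: return (-9,)
    d=np.linalg.norm(q-qt)
    s2,tr=final(q,par) if d<1.5 else (-1,None)
    return (s2,-d,min(mm[2:]),err,seed,c[1],par,vs,q)
if __name__=="__main__":
    t=time.time()
    with mp.Pool() as p: c=p.map(mk3,range(900),chunksize=5)
    c=[x for x in c if x];c.sort(key=lambda x:-x[0]);print(len(c),time.time()-t)
    for x in c[:8]:print(round(x[0],3),x[1].round(2),np.round(x[2],2),x[3].round(2),x[4].round(2))
    with mp.Pool() as p: r=p.map(trial,[(i,c[i%10]) for i in range(3000)],chunksize=10)
    r=[x for x in r if x[0]>-9];print(len(r),time.time()-t);r.sort(key=lambda x:(x[0],x[1]),reverse=True)
    for x in r[:8]:print(np.round(x[:4],3),x[4],np.round(x[6],2),x[5].round(2),x[8].round(2))
    pickle.dump((c[:20],r[:50]),open('s6.pkl','wb'))
E
OMP_NUM_THREADS=1 timeout 575 python3 search6.py
```

```text
695 44.563578605651855
-0.124 [ 1.04 -0.26 -1.22  2.54  1.79  0.38 -0.86] [  9.04   4.77  35.62  33.43  55.05 -29.25   0.1 ] [ 1.05  0.63 -0.73  2.45  3.07  0.32 -0.8 ] [ 0.4   0.63 -0.39  2.14  2.63  0.2  -0.8 ]
-0.158 [ 0.6  -0.19 -0.78  2.54  1.79  0.4  -0.73] [  9.61   2.33  35.5   32.42  53.58 -25.09   0.09] [ 0.78  0.55 -0.4   2.46  3.59  0.37 -1.37] [ 0.18  0.6  -0.14  2.14  3.1   0.16 -1.4 ]
-0.167 [ 1.05 -0.26 -0.98  2.54  2.73  0.19 -1.49] [ 16.55   9.58  37.26  34.04  52.97 -20.23   0.09] [ 1.01  0.61 -0.57  2.41  3.78  0.3  -1.34] [ 0.36  0.62 -0.28  2.13  3.29  0.17 -1.38]
-0.203 [ 1.29 -0.29 -1.25  2.51  2.22  0.13 -1.16] [ 21.71   2.94  41.65  40.85  51.01 -26.89   0.08] [ 1.32  0.78 -0.85  2.38  3.62  0.19 -0.93] [ 0.46  0.68 -0.46  2.22  2.86  0.43 -1.02]
-0.219 [ 2.13  1.29 -1.47  2.54  3.76  0.26 -0.75] [17.06  0.71 40.58 37.72 84.75 13.43  0.1 ] [ 1.27  0.75 -0.84  2.42  3.32  0.27 -0.75] [ 0.45  0.66 -0.48  2.19  2.62  0.37 -0.84]
-0.238 [ 2.18  1.06 -1.47  2.54  4.15  0.22 -1.3 ] [16.07 -0.72 36.41 43.18 77.12 14.16  0.11] [ 1.07  0.63 -0.66  2.41  3.58  0.24 -1
[... 1129 characters left out ...]
.73]
[-0.009 -1.099  0.     0.019] 2340 [  9.04   4.77  35.62  33.43  55.05 -29.25   0.1 ] [ 1.04 -0.26 -1.22  2.54  1.79  0.38 -0.86] [ 0.21 -0.14 -0.6   2.54  1.61  0.64 -0.73]
[-0.009 -1.266  0.     0.025] 1560 [  9.04   4.77  35.62  33.43  55.05 -29.25   0.1 ] [ 1.04 -0.26 -1.22  2.54  1.79  0.38 -0.86] [ 0.08 -0.14 -0.48  2.54  1.61  0.66 -0.73]
[-0.009 -1.274  0.     0.023] 1660 [  9.04   4.77  35.62  33.43  55.05 -29.25   0.1 ] [ 1.04 -0.26 -1.22  2.54  1.79  0.38 -0.86] [ 0.07 -0.14 -0.48  2.54  1.6   0.66 -0.72]
[-0.009 -1.267  0.     0.023] 2290 [  9.04   4.77  35.62  33.43  55.05 -29.25   0.1 ] [ 1.04 -0.26 -1.22  2.54  1.79  0.38 -0.86] [ 0.08 -0.14 -0.49  2.54  1.6   0.66 -0.72]
```

```bash
cat > search7.py <<'E'
from search5 import *
import time
def P2(tip,yaw,lean,flip=True):
    T=tgtR(np.radians(yaw),np.radians(lean),flip);return np.array(tip)-.173*T.as_matrix()[:,2],T
def wps(par):
    (y1,y2,l1,l2,hx,hy,hyaw,hl,lx,ly,lyaw,ll)=par
    ws=[P2([hx,hy,.27],hyaw,hl),P2([lx,ly,.05],lyaw,ll),P2([.43,-.09,.03],lyaw*.5+y1*.5,(ll+l1)/2),P(m,.075,.014,y1,l1),P(m,.03,.014,y1,l1),P((m+goal)/2,.03,.014,(y1+y2)/2,(l1+l2)/2),P(goal,.03,.014,y2,l2)]
    return ws
def mk(seed):
    rng=np.random.default_rng(seed)
    par=(rng.uniform(8,30),rng.uniform(-3,12),rng.uniform(30,45),rng.uniform(30,45),rng.uniform(.5,.72),rng.uniform(-.05,.12),rng.uniform(-30,30),rng.uniform(45,85),rng.uniform(.45,.6),rng.uniform(-.03,.1),rng.uniform(-20,30),rng.uniform(30,60))
    ws=wps(par)
    q,e=ik(*ws[4],np.array([rng.uniform(0,1.4),.6,rng.uniform(-1.2,.6),2.3,rng.uniform(1,4),.4,rng.uniform(-1.3,1.5)]),m=.06)
    if e>1e-3: return None
    qc=q;ms=[];err=0
    for w in ws[5:]:
        q,e=leg(q,*w,ms);err+=e
        if e>.01:return None
    q=qc
    for w in ws[3::-1]:
        q,e=leg(q,*w,ms);err+=e
        if e>.02:return None
    return min(ms)-5*err,q,par,qc
def final(q,par):
    ms=[];err=0;tr=[]
    for w in wps(par)[1:]:
        q,e=leg(q,*w,ms);err=max(err,e);tr.append(q)
        if e>.02: return -1,tr
    return min(ms)-5*err,tr
def trial(a):
    seed,c=a;rng=np.random.default_rng(seed);s,qt,par=c[:3]
    mm=[];f=np.sort(rng.uniform(0,1,rng.integers(0,3)));vs=[q0]
    for k in f:
        v=q0+(qt-q0)*rng.uniform(max(0,k-.3),min(1,k+.3),7)+rng.normal(0,.3,7);vs.append(np.clip(v,LO+.15,HI-.15))
    vs.append(qt);q=q0.copy();err=0
    for u,v in zip(vs[:-1],vs[1:]):
        q,e=follow(q,u,v,mm);err=max(err,e)
        if e>.05: return (-9,)
    d=np.linalg.norm(q-qt)
    s2,tr=final(q,par) if d<1.5 else (-1,None)
    return (min(s2,min(mm[2:])),-d,s2,err,seed,c[1],par,vs,q,tr)
if __name__=="__main__":
    t=time.time()
    with mp.Pool() as p: c=p.map(mk,range(2500),chunksize=5)
    c=[x for x in c if x];c.sort(key=lambda x:-x[0]);print(len(c),time.time()-t)
    for x in c[:6]:print(round(x[0],3),x[1].round(2),np.round(x[2],2),x[3].round(2))
    with mp.Pool() as p: r=p.map(trial,[(i,c[i%10]) for i in range(3000)],chunksize=10)
    r=[x for x in r if x[0]>-9];print(len(r),time.time()-t);r.sort(key=lambda x:(x[0],x[1]),reverse=True)
    for x in r[:8]:print(np.round(x[:4],3),x[4],np.round(x[6],2),x[5].round(2),x[8].round(2))
    pickle.dump((c[:20],r[:50]),open('s7.pkl','wb'))
E
OMP_NUM_THREADS=1 timeout 575 python3 search7.py
```

```text
130 90.98004245758057
0.015 [ 0.64  0.52 -1.22  2.1   1.73  1.09 -0.46] [ 1.851e+01 -1.740e+00  3.311e+01  4.185e+01  6.800e-01 -4.000e-02
 -2.721e+01  5.445e+01  5.000e-01  4.000e-02  2.915e+01  3.053e+01] [ 1.22  0.76 -0.96  2.31  2.08  0.19  0.38]
0.001 [ 0.42  0.82 -1.32  2.28  2.19  1.67 -0.69] [ 1.757e+01  7.310e+00  3.134e+01  3.072e+01  6.700e-01  7.000e-02
 -1.847e+01  7.317e+01  5.400e-01  4.000e-02  1.848e+01  3.324e+01] [ 1.21  0.75 -0.98  2.31  1.89  0.23  0.54]
-0.002 [ 0.52  0.31 -0.73  2.06  1.91  0.16 -0.2 ] [ 1.508e+01  1.070e+01  3.344e+01  4.461e+01  7.200e-01  4.000e-02
  9.430e+00  5.036e+01  5.500e-01 -2.000e-02  2.297e+01  3.392e+01] [ 1.14  0.71 -0.87  2.34  2.47  0.2  -0.1 ]
-0.004 [ 0.9   0.74 -1.46  2.3   2.35  0.94 -0.42] [ 9.240e+00  1.900e+00  3.075e+01  3.422e+01  6.800e-01  5.000e-02
  3.740e+00  6.492e+01  4.500e-01 -1.000e-02  2.660e+01  3.171e+01] [ 1.11  0.7  -0.93  2.35  2.14  0.3   0.08]
-0.008 [ 0.16  0.82 -1.1   2.21  2.23  1.77 -0.82] [ 1.107e+01  6.560e+00  3.400e+01  3.796e+01  6.900e-01  1.100e-01
 -1.976e+01  8.032e+01  5.000e-01 -2.000e-
[... 1697 characters left out ...]
00e-01  5.000e-02
  3.740e+00  6.492e+01  4.500e-01 -1.000e-02  2.660e+01  3.171e+01] [ 0.9   0.74 -1.46  2.3   2.35  0.94 -0.42] [ 0.29  0.28 -0.57  2.32  2.71  0.62 -1.16]
[ 1.20e-02 -1.47e+00  1.20e-02  1.00e-03] 303 [ 9.240e+00  1.900e+00  3.075e+01  3.422e+01  6.800e-01  5.000e-02
  3.740e+00  6.492e+01  4.500e-01 -1.000e-02  2.660e+01  3.171e+01] [ 0.9   0.74 -1.46  2.3   2.35  0.94 -0.42] [ 0.29  0.28 -0.57  2.32  2.72  0.62 -1.16]
[ 0.012 -1.483  0.012  0.003] 2263 [ 9.240e+00  1.900e+00  3.075e+01  3.422e+01  6.800e-01  5.000e-02
  3.740e+00  6.492e+01  4.500e-01 -1.000e-02  2.660e+01  3.171e+01] [ 0.9   0.74 -1.46  2.3   2.35  0.94 -0.42] [ 0.28  0.28 -0.56  2.32  2.72  0.62 -1.17]
```

```bash
cat > t4.py <<'E'
from search7 import *
c,r=pickle.load(open('s7.pkl','rb'))
r=[x for x in r if x[2]>.008]
for x in sorted(r,key=lambda x:len(x[7]))[:6]:
    vs=x[7];print("seed",x[4],"nvia",len(vs)-2,"tip min",)
    for u,v in zip(vs[:-1],vs[1:]):
        for k in np.linspace(.25,1,4):
            a,T=pose(u+(v-u)*k);print('   ',k,a.round(3),'tip',(a+.173*T.as_matrix()[:,2]).round(3),"q",(u+(v-u)*k).round(2))
E
python3 t4.py | head -40
```

```text
seed 1063 nvia 1 tip min
    0.25 [ 0.433 -0.021  0.489] tip [ 0.491 -0.098  0.345] q [ 0.17 -0.05 -0.42  2.03  0.62  1.01 -2.18]
    0.5 [0.48  0.01  0.478] tip [ 0.566 -0.093  0.369] q [ 0.11  0.06 -0.53  2.04  1.07  1.06 -1.59]
    0.75 [0.527 0.079 0.476] tip [ 0.656 -0.015  0.408] q [ 0.06  0.17 -0.64  2.05  1.51  1.11 -0.99]
    1.0 [0.552 0.182 0.476] tip [0.716 0.135 0.448] q [ 0.    0.29 -0.75  2.06  1.96  1.16 -0.4 ]
    0.25 [0.561 0.148 0.412] tip [0.723 0.112 0.365] q [ 0.23  0.4  -0.93  2.12  2.06  1.11 -0.4 ]
    0.5 [0.558 0.113 0.367] tip [0.716 0.09  0.302] q [ 0.45  0.51 -1.11  2.18  2.15  1.05 -0.41]
    0.75 [0.545 0.079 0.344] tip [0.701 0.072 0.269] q [ 0.68  0.63 -1.28  2.24  2.25  0.99 -0.41]
    1.0 [0.525 0.044 0.344] tip [0.681 0.054 0.27 ] q [ 0.9   0.74 -1.46  2.3   2.35  0.94 -0.42]
seed 2183 nvia 1 tip min
    0.25 [ 0.402 -0.048  0.501] tip [ 0.442 -0.119  0.348] q [ 0.26 -0.11 -0.41  2.02  0.47  1.08 -2.26]
    0.5 [ 0.414 -0.067  0.502] tip [ 0.447 -0.177  0.372] q [ 0.29 -0.04 -0.51  2.03  0.76  1.21 -1.74]
    0.75 [ 0.434 -0.078  0.515] tip [ 0.4
[... 1888 characters left out ...]
02 -0.356  0.557] q [ 0.79  0.08 -0.88  1.95  1.5   1.38 -1.95]
    0.5 [ 0.53  -0.141  0.479] tip [ 0.629 -0.274  0.432] q [ 0.83  0.3  -1.07  2.07  1.79  1.23 -1.44]
    0.75 [ 0.551 -0.055  0.389] tip [ 0.694 -0.126  0.321] q [ 0.87  0.52 -1.26  2.18  2.07  1.08 -0.93]
    1.0 [0.525 0.044 0.344] tip [0.681 0.054 0.27 ] q [ 0.9   0.74 -1.46  2.3   2.35  0.94 -0.42]
seed 1653 nvia 1 tip min
    0.25 [ 0.438 -0.015  0.517] tip [ 0.501 -0.073  0.366] q [ 0.2  -0.09 -0.4   1.98  0.46  0.98 -2.3 ]
    0.5 [0.481 0.008 0.523] tip [ 0.56 -0.07  0.39] q [ 0.17 -0.01 -0.49  1.93  0.74  1.   -1.83]
    0.75 [0.525 0.044 0.535] tip [ 0.627 -0.043  0.425] q [ 0.15  0.07 -0.58  1.89  1.02  1.02 -1.36]
```

```bash
cat > rows.py <<'E'
from search7 import *
from station import status
def rows(targets,astep=.15,xstep=.04):
    s=status.observe();x=s["tool_pos"];T=R.from_quat(s["tool_rot"])
    X=[];A=[]
    for tx,tT in targets:
        rv=(tT*T.inv()).as_rotvec();n=max(1,int(np.ceil(np.linalg.norm(rv)/astep)),int(np.ceil(np.linalg.norm(tx-x)/xstep)))
        X+=[((tx-x)/n*100).round(1).tolist()]*n;A+=[(rv/n).round(3).tolist()]*n
        x,T=tx,tT
    print("t",round(s["t"],2),"q",s["q"].round(2),"F",s["contact_force"].round(1))
    for i in range(0,len(X),10):print(len(X[i:i+10]),'\n xyz',X[i:i+10],'\n ang',A[i:i+10])
def V1163():
    c,r=pickle.load(open('s7.pkl','rb'));return [x for x in r if x[4]==1163][0][7]
E
python3 - <<'E'
from rows import *
u,v,w=V1163()
rows([pose(u+(v-u)*k) for k in np.linspace(.1,1,10)])
E
```

```text
t 5.03 q [ 0.22 -0.17 -0.31  2.02  0.18  0.96 -2.78] F [ 0.1 -0.3  0.7]
10 
 xyz [[0.5, -0.3, -0.3], [0.5, -0.3, -0.3], [0.5, -0.3, -0.3], [0.5, -0.3, -0.3], [0.5, -0.2, -0.2], [0.5, -0.2, -0.2], [0.5, -0.2, -0.2], [0.5, -0.2, -0.2], [0.6, -0.1, -0.2], [0.6, -0.1, -0.2]] 
 ang [[-0.071, 0.022, 0.088], [-0.071, 0.022, 0.088], [-0.071, 0.022, 0.088], [-0.071, 0.022, 0.088], [-0.069, 0.029, 0.089], [-0.069, 0.029, 0.089], [-0.069, 0.029, 0.089], [-0.069, 0.029, 0.089], [-0.069, 0.033, 0.087], [-0.069, 0.033, 0.087]]
10 
 xyz [[0.6, -0.1, -0.2], [0.6, -0.1, -0.2], [0.6, 0.1, -0.1], [0.6, 0.1, -0.1], [0.6, 0.1, -0.1], [0.6, 0.1, -0.1], [0.6, 0.2, -0.1], [0.6, 0.2, -0.1], [0.6, 0.2, -0.1], [0.6, 0.2, -0.1]] 
 ang [[-0.069, 0.033, 0.087], [-0.069, 0.033, 0.087], [-0.071, 0.036, 0.085], [-0.071, 0.036, 0.085], [-0.071, 0.036, 0.085], [-0.071, 0.036, 0.085], [-0.073, 0.036, 0.081], [-0.073, 0.036, 0.081], [-0.073, 0.036, 0.081], [-0.073, 0.036, 0.081]]
10 
 xyz [[0.6, 0.4, -0.1], [0.6, 0.4, -0.1], [0.6, 0.4, -0.1], [0.6, 0.4, -0.1], [0.7, 0.7, -0.1], [0.7, 0.7, -0.1], [0.7, 0.7, -0.1], [0.6, 0.8, -0.1], [0.6, 0.8, -0.1], [0.6, 0.8, -0.1]] 
 ang [[-0.076, 0.033, 0.078], [-0.076, 0.033, 0.078], [-0.076, 0.033, 0.078], [-0.076, 0.033, 0.078], [-0.106, 0.036, 0.099], [-0.106, 0.036, 0.099], [-0.106, 0.036, 0.099], [-0.11, 0.025, 0.094], [-0.11, 0.025, 0.094], [-0.11, 0.025, 0.094]]
6 
 xyz [[0.5, 1.0, -0.1], [0.5, 1.0, -0.1], [0.5, 1.0, -0.1], [0.3, 1.0, -0.0], [0.3, 1.0, -0.0], [0.3, 1.0, -0.0]] 
 ang [[-0.113, 0.011, 0.089], [-0.113, 0.011, 0.089], [-0.113, 0.011, 0.089], [-0.114, -0.005, 0.083], [-0.114, -0.005, 0.083], [-0.114, -0.005, 0.083]]
```

Call:
step_arm:
  xyz:
    - [0.5,-0.3,-0.3]
    - [0.5,-0.3,-0.3]
    - [0.5,-0.3,-0.3]
    - [0.5,-0.3,-0.3]
    - [0.5,-0.2,-0.2]
    - [0.5,-0.2,-0.2]
    - [0.5,-0.2,-0.2]
    - [0.5,-0.2,-0.2]
    - [0.6,-0.1,-0.2]
    - [0.6,-0.1,-0.2]
  angular:
    - [-0.071,0.022,0.088]
    - [-0.071,0.022,0.088]
    - [-0.071,0.022,0.088]
    - [-0.071,0.022,0.088]
    - [-0.07,0.029,0.089]
    - [-0.07,0.029,0.089]
    - [-0.07,0.029,0.089]
    - [-0.07,0.029,0.089]
    - [-0.07,0.033,0.087]
    - [-0.07,0.033,0.087]

```text
t: 6.28
tool_pos: [0.4497, -0.0689, 0.5144]
tool_rot: [0.939, 0.006, 0.219, 0.264]
contact_force: [0.3, 0.0, 0.0]
width: 0.035
```

```bash
python3 log.py; python3 - <<'E'
from rows import *
u,v,w=V1163()
rows([pose(u+(v-u)*k) for k in np.linspace(.4,1,7)],astep=.165)
E
```

```text
6.28 [ 0.18 -0.07 -0.33  2.02  0.73  0.93 -2.08] [ 0.45  -0.069  0.514]
t 6.28 q [ 0.18 -0.07 -0.33  2.02  0.73  0.93 -2.08] F [0.3 0.  0. ]
10 
 xyz [[0.8, 0.4, -0.7], [0.8, 0.4, -0.7], [0.8, 0.4, -0.7], [0.8, 0.4, -0.7], [0.8, 0.4, -0.7], [0.8, 0.3, -0.2], [0.8, 0.3, -0.2], [0.8, 0.3, -0.2], [0.8, 0.5, -0.1], [0.8, 0.5, -0.1]] 
 ang [[-0.08, 0.05, 0.103], [-0.08, 0.05, 0.103], [-0.08, 0.05, 0.103], [-0.08, 0.05, 0.103], [-0.08, 0.05, 0.103], [-0.097, 0.047, 0.109], [-0.097, 0.047, 0.109], [-0.097, 0.047, 0.109], [-0.102, 0.043, 0.104], [-0.102, 0.043, 0.104]]
10 
 xyz [[0.8, 0.5, -0.1], [0.7, 0.7, -0.1], [0.7, 0.7, -0.1], [0.7, 0.7, -0.1], [0.6, 0.8, -0.1], [0.6, 0.8, -0.1], [0.6, 0.8, -0.1], [0.5, 1.0, -0.1], [0.5, 1.0, -0.1], [0.5, 1.0, -0.1]] 
 ang [[-0.102, 0.043, 0.104], [-0.106, 0.036, 0.099], [-0.106, 0.036, 0.099], [-0.106, 0.036, 0.099], [-0.11, 0.025, 0.094], [-0.11, 0.025, 0.094], [-0.11, 0.025, 0.094], [-0.113, 0.011, 0.089], [-0.113, 0.011, 0.089], [-0.113, 0.011, 0.089]]
3 
 xyz [[0.3, 1.0, -0.0], [0.3, 1.0, -0.0], [0.3, 1.0, -0.0]] 
 ang [[-0.114, -0.005, 0.083], [-0.114, -0.005, 0.083], [-0.114, -0.005, 0.083]]
```

Call:
step_arm:
  xyz:
    - [0.8,0.4,-0.7]
    - [0.8,0.4,-0.7]
    - [0.8,0.4,-0.7]
    - [0.8,0.4,-0.7]
    - [0.8,0.4,-0.7]
    - [0.8,0.3,-0.2]
    - [0.8,0.3,-0.2]
    - [0.8,0.3,-0.2]
    - [0.8,0.5,-0.1]
    - [0.8,0.5,-0.1]
  angular:
    - [-0.08,0.05,0.103]
    - [-0.08,0.05,0.103]
    - [-0.08,0.05,0.103]
    - [-0.08,0.05,0.103]
    - [-0.08,0.05,0.103]
    - [-0.097,0.047,0.109]
    - [-0.097,0.047,0.109]
    - [-0.097,0.047,0.109]
    - [-0.102,0.043,0.104]
    - [-0.102,0.043,0.104]

```text
t: 7.52
tool_pos: [0.5317, -0.0508, 0.4931]
tool_rot: [0.631, 0.586, 0.074, 0.503]
contact_force: [0.1, -0.6, 1.3]
width: 0.0348
```

```bash
python3 log.py; python3 - <<'E'
from rows import *
u,v,w=V1163()
rows([pose(u+(v-u)*k) for k in np.linspace(.8,1,3)],astep=.165)
E
```

```text
7.53 [ 0.12  0.07 -0.37  2.06  1.41  0.8  -1.27] [ 0.532 -0.051  0.493]
t 7.53 q [ 0.12  0.07 -0.37  2.06  1.41  0.8  -1.27] F [ 0.1 -0.6  1.3]
10 
 xyz [[0.7, 1.0, -0.4], [0.7, 1.0, -0.4], [0.7, 1.0, -0.4], [0.7, 1.0, -0.4], [0.7, 1.0, -0.4], [0.7, 1.0, -0.4], [0.7, 1.0, -0.4], [0.5, 1.0, -0.1], [0.5, 1.0, -0.1], [0.5, 1.0, -0.1]] 
 ang [[-0.107, 0.041, 0.093], [-0.107, 0.041, 0.093], [-0.107, 0.041, 0.093], [-0.107, 0.041, 0.093], [-0.107, 0.041, 0.093], [-0.107, 0.041, 0.093], [-0.107, 0.041, 0.093], [-0.113, 0.011, 0.089], [-0.113, 0.011, 0.089], [-0.113, 0.011, 0.089]]
3 
 xyz [[0.3, 1.0, -0.0], [0.3, 1.0, -0.0], [0.3, 1.0, -0.0]] 
 ang [[-0.114, -0.005, 0.083], [-0.114, -0.005, 0.083], [-0.114, -0.005, 0.083]]
```

```bash
cat > search8.py <<'E'
from search7 import *
import sys
q0=np.array(json.loads(open('log.jsonl').readlines()[-1])[0])
lo=np.array([8,-3,31,31,.5,-.05,-30,45,.45,-.03,-20,30]);hi=np.array([28,12,42,42,.72,.12,40,85,.6,.1,35,60])
def ev(par):
    q=q0;ms=[];err=0
    for i,w in enumerate(wps(par)):
        q,e=leg(q,*w,ms);err=max(err,e)
        if e>.02: return -1-(7-i)
    return min(ms)-5*err
def one(seed):
    rng=np.random.default_rng(seed);b=rng.uniform(lo,hi)
    if seed%2==0: b=np.clip(np.array([9.2,1.9,31,34,.68,.05,3.7,65,.45,-.01,26.6,31.7])+rng.normal(0,.2,12)*(hi-lo),lo,hi)
    v=ev(b)
    if v<-5:return v,b
    for k in range(60):
        n=np.clip(b+rng.normal(0,.1,12)*(hi-lo)*(rng.random(12)<.4),lo,hi);w=ev(n)
        if w>v:v,b=w,n
    return v,b
if __name__=="__main__":
    with mp.Pool() as p:r=p.map(one,range(60),chunksize=1)
    r.sort(key=lambda x:-x[0])
    for v,b in r[:5]:print(round(v,3),b.round(2).tolist())
    pickle.dump(r[:5],open('s8.pkl','wb'))
E
OMP_NUM_THREADS=1 timeout 575 python3 search8.py
```

```text
0.036 [15.78, 4.4, 32.5, 37.37, 0.7, 0.12, 18.85, 72.85, 0.47, 0.05, 35.0, 31.9]
0.03 [10.2, -0.37, 31.0, 36.77, 0.67, 0.01, 6.47, 54.91, 0.47, 0.04, 34.78, 34.16]
0.024 [11.85, 3.47, 31.0, 33.05, 0.72, 0.05, -25.94, 46.56, 0.48, 0.02, 28.31, 32.02]
0.022 [9.11, -2.14, 31.0, 31.94, 0.7, 0.04, 13.92, 65.85, 0.47, 0.05, 33.01, 31.08]
0.02 [14.37, -2.26, 32.51, 33.18, 0.67, -0.01, -20.77, 72.84, 0.55, 0.07, 30.94, 35.09]
```

```bash
cat > t5.py <<'E'
from search8 import *
par=pickle.load(open('s8.pkl','rb'))[0][1]
q=q0
for w in wps(par):
    ms=[];q,e=leg(q,*w,ms);print(q.round(2),round(e,4),"margin",round(min(ms),3),"tcp",w[0].round(3),"tip",(w[0]+.173*w[1].as_matrix()[:,2]).round(3))
E
python3 t5.py
python3 - <<'E'
from rows import *
import sys
par=pickle.load(open('s8.pkl','rb'))[0][1]
rows([wps(par)[0]],astep=.17)
E
```

```text
[ 0.2   0.39 -0.41  2.32  3.27  0.79 -1.47] 0.0006 margin 0.214 tcp [0.546 0.067 0.321] tip [0.703 0.12  0.27 ]
[ 0.51  0.42 -0.54  2.45  3.89  0.17 -1.68] 0.0012 margin 0.042 tcp [ 0.4   -0.005  0.197] tip [0.474 0.047 0.05 ]
[ 0.87  0.47 -0.51  2.49  4.12  0.24 -1.68] 0.0008 margin 0.045 tcp [ 0.347 -0.13   0.176] tip [ 0.43 -0.09  0.03]
[ 0.85  0.53 -0.4   2.42  4.01  0.26 -1.65] 0.0004 margin 0.064 tcp [ 0.373 -0.184  0.16 ] tip [ 0.463 -0.158  0.014]
[ 0.76  0.55 -0.4   2.35  3.94  0.22 -1.67] 0.0002 margin 0.094 tcp [ 0.417 -0.171  0.16 ] tip [ 0.506 -0.146  0.014]
[ 0.42  0.57 -0.22  2.29  3.62  0.3  -1.62] 0.0007 margin 0.123 tcp [ 0.484 -0.128  0.156] tip [ 0.581 -0.11   0.014]
[ 0.16  0.61 -0.08  2.2   3.36  0.32 -1.61] 0.0008 margin 0.179 tcp [ 0.552 -0.082  0.151] tip [ 0.657 -0.074  0.014]
t 7.53 q [ 0.12  0.07 -0.37  2.06  1.41  0.8  -1.27] F [ 0.1 -0.6  1.3]
10 
 xyz [[0.1, 1.2, -1.7], [0.1, 1.2, -1.7], [0.1, 1.2, -1.7], [0.1, 1.2, -1.7], [0.1, 1.2, -1.7], [0.1, 1.2, -1.7], [0.1, 1.2, -1.7], [0.1, 1.2, -1.7], [0.1, 1.2, -1.7], [0.1, 1.2, -1.7]] 
 ang [[-0.098, -0.003, 0.131], [-0.098, -0.003, 0.131], [-0.098, -0.003, 0.131], [-0.098, -0.003, 0.131], [-0.098, -0.003, 0.131], [-0.098, -0.003, 0.131], [-0.098, -0.003, 0.131], [-0.098, -0.003, 0.131], [-0.098, -0.003, 0.131], [-0.098, -0.003, 0.131]]
```

Call:
step_arm:
  xyz:
    - [0.1,1.2,-1.7]
    - [0.1,1.2,-1.7]
    - [0.1,1.2,-1.7]
    - [0.1,1.2,-1.7]
    - [0.1,1.2,-1.7]
    - [0.1,1.2,-1.7]
    - [0.1,1.2,-1.7]
    - [0.1,1.2,-1.7]
    - [0.1,1.2,-1.7]
    - [0.1,1.2,-1.7]
  angular:
    - [-0.098,-0.003,0.131]
    - [-0.098,-0.003,0.131]
    - [-0.098,-0.003,0.131]
    - [-0.098,-0.003,0.131]
    - [-0.098,-0.003,0.131]
    - [-0.098,-0.003,0.131]
    - [-0.098,-0.003,0.131]
    - [-0.098,-0.003,0.131]
    - [-0.098,-0.003,0.131]
    - [-0.098,-0.003,0.131]

```text
t: 8.78
tool_pos: [0.551, 0.0544, 0.3432]
tool_rot: [-0.149, 0.772, 0.1, 0.61]
contact_force: [1.2, 0.5, -1.1]
width: 0.0349
```

```bash
python3 log.py; python3 t5.py
python3 - <<'E'
from rows import *
par=pickle.load(open('s8.pkl','rb'))[0][1]
rows(wps(par)[:2],astep=.16)
E
```

```text
8.78 [ 0.22  0.37 -0.39  2.3   3.38  0.82 -1.52] [0.551 0.054 0.343]
[ 0.17  0.39 -0.38  2.32  3.28  0.8  -1.49] 0.0001 margin 0.225 tcp [0.546 0.067 0.321] tip [0.703 0.12  0.27 ]
[ 0.49  0.42 -0.52  2.45  3.93  0.18 -1.71] 0.0013 margin 0.05 tcp [ 0.4   -0.005  0.197] tip [0.474 0.047 0.05 ]
[ 0.83  0.46 -0.47  2.5   4.15  0.26 -1.72] 0.0009 margin 0.022 tcp [ 0.347 -0.13   0.176] tip [ 0.43 -0.09  0.03]
[ 0.82  0.52 -0.37  2.42  4.04  0.28 -1.69] 0.0004 margin 0.051 tcp [ 0.373 -0.184  0.16 ] tip [ 0.463 -0.158  0.014]
[ 0.73  0.55 -0.38  2.35  3.98  0.24 -1.71] 0.0002 margin 0.105 tcp [ 0.417 -0.171  0.16 ] tip [ 0.506 -0.146  0.014]
[ 0.41  0.57 -0.2   2.29  3.64  0.3  -1.65] 0.0007 margin 0.131 tcp [ 0.484 -0.128  0.156] tip [ 0.581 -0.11   0.014]
[ 0.15  0.61 -0.06  2.2   3.38  0.32 -1.64] 0.0008 margin 0.183 tcp [ 0.552 -0.082  0.151] tip [ 0.657 -0.074  0.014]
t 8.78 q [ 0.22  0.37 -0.39  2.3   3.38  0.82 -1.52] F [ 1.2  0.5 -1.1]
7 
 xyz [[-0.5, 1.2, -2.2], [-2.4, -1.2, -2.1], [-2.4, -1.2, -2.1], [-2.4, -1.2, -2.1], [-2.4, -1.2, -2.1], [-2.4, -1.2, -2.1], [-2.4, -1.2, -2.1]] 
 ang [[0.004, 0.066, -0.031], [-0.054, 0.107, 0.045], [-0.054, 0.107, 0.045], [-0.054, 0.107, 0.045], [-0.054, 0.107, 0.045], [-0.054, 0.107, 0.045], [-0.054, 0.107, 0.045]]
```

```bash
cat > search9.py <<'E'
from search7 import *
q0=np.array(json.loads(open('log.jsonl').readlines()[-1])[0])
# y1,y2,l1,l2, lx,ly,lyaw,ll, bx,by,byaw,bl
lo=np.array([8,-3,31,31,.45,-.03,-10,30,.42,-.12,0,28]);hi=np.array([28,10,40,40,.6,.1,35,60,.455,-.07,35,50])
def wp(p):
    y1,y2,l1,l2,lx,ly,lyaw,ll,bx,by,byaw,bl=p
    return [P2([lx,ly,.06],lyaw,ll),P2([bx,by,.03],byaw,bl),P(m,.075,.014,y1,l1),P(m,.03,.014,y1,l1),P((m+goal)/2,.03,.014,(y1+y2)/2,(l1+l2)/2),P(goal,.03,.014,y2,l2)]
def ev(p):
    q=q0;ms=[];err=0
    for i,w in enumerate(wp(p)):
        q,e=leg(q,*w,ms);err=max(err,e)
        if e>.02: return -1-(7-i)
    return min(ms)-5*err
def one(seed):
    rng=np.random.default_rng(seed);b=np.clip(np.array([15.78,4.4,32.5,37.4,.474,.047,33,32,.43,-.09,25,32])+rng.normal(0,.15,12)*(hi-lo),lo,hi);v=ev(b)
    for k in range(100):
        n=np.clip(b+rng.normal(0,.1,12)*(hi-lo)*(rng.random(12)<.4),lo,hi);w=ev(n)
        if w>v:v,b=w,n
    return v,b
if __name__=="__main__":
    with mp.Pool() as p:r=p.map(one,range(24),chunksize=1)
    r.sort(key=lambda x:-x[0])
    for v,b in r[:3]:print(round(v,3),b.round(3).tolist())
    pickle.dump(r[:5],open('s9.pkl','wb'))
    q=q0
    for w in wp(r[0][1]):
        ms=[];q,e=leg(q,*w,ms);print(q.round(2),round(e,4),"margin",round(min(ms),3),"tcp",w[0].round(3),"tip",(w[0]+.173*w[1].as_matrix()[:,2]).round(3))
    from rows import rows
    rows(wp(r[0][1])[:3],astep=.16,xstep=.03)
E
OMP_NUM_THREADS=1 timeout 575 python3 search9.py
```

```text
0.072 [11.156, 2.599, 32.656, 34.479, 0.503, 0.081, 34.837, 35.54, 0.455, -0.089, 21.756, 30.407]
0.063 [12.396, -0.233, 31.496, 38.011, 0.505, 0.067, 31.778, 34.067, 0.442, -0.09, 23.996, 30.653]
0.062 [15.081, 2.461, 32.756, 38.169, 0.538, 0.028, 22.71, 35.315, 0.44, -0.074, 27.693, 31.861]
[ 0.34  0.42 -0.44  2.43  3.8   0.25 -1.66] 0.001 margin 0.108 tcp [0.421 0.023 0.201] tip [0.503 0.081 0.06 ]
[ 0.72  0.45 -0.44  2.46  4.03  0.21 -1.74] 0.0006 margin 0.077 tcp [ 0.374 -0.121  0.179] tip [ 0.455 -0.089  0.03 ]
[ 0.67  0.5  -0.25  2.46  3.86  0.35 -1.64] 0.0007 margin 0.078 tcp [ 0.37  -0.171  0.16 ] tip [ 0.461 -0.153  0.014]
[ 0.6   0.52 -0.26  2.38  3.81  0.29 -1.66] 0.0002 margin 0.098 tcp [ 0.414 -0.162  0.16 ] tip [ 0.506 -0.144  0.014]
[ 0.34  0.55 -0.15  2.29  3.55  0.28 -1.65] 0.0008 margin 0.148 tcp [ 0.486 -0.12   0.158] tip [ 0.581 -0.109  0.014]
[ 0.11  0.6  -0.04  2.17  3.35  0.23 -1.67] 0.0009 margin 0.103 tcp [ 0.559 -0.078  0.157] tip [ 0.657 -0.073  0.014]
t 8.78 q [ 0.22  0.37 -0.39  2.3   3.38  0.82 -1.52] F [ 1.2  0.5 -1.1]
10 
 xyz [[-1.9, -0.4, -2.0], [-1.9, -0.4, -2.0], [-1.9, -0.4, -2.0], [-1.9, -0.4, -2.0], [-1.9, -0.4, -2.0], [-1.9, -0.4, -2.0], [-1.9, -0.4, -2.0], [-0.8, -2.4, -0.4], [-0.8, -2.4, -0.4], [-0.8, -2.4, -0.4]] 
 ang [[-0.044, 0.092, 0.033], [-0.044, 0.092, 0.033], [-0.044, 0.092, 0.033], [-0.044, 0.092, 0.033], [-0.044, 0.092, 0.033], [-0.044, 0.092, 0.033], [-0.044, 0.092, 0.033], [-0.007, 0.013, -0.038], [-0.007, 0.013, -0.038], [-0.007, 0.013, -0.038]]
5 
 xyz [[-0.8, -2.4, -0.4], [-0.8, -2.4, -0.4], [-0.8, -2.4, -0.4], [-0.2, -2.5, -1.0], [-0.2, -2.5, -1.0]] 
 ang [[-0.007, 0.013, -0.038], [-0.007, 0.013, -0.038], [-0.007, 0.013, -0.038], [0.006, -0.019, -0.092], [0.006, -0.019, -0.092]]
```

Call:
step_arm:
  xyz:
    - [-1.9,-0.4,-2.0]
    - [-1.9,-0.4,-2.0]
    - [-1.9,-0.4,-2.0]
    - [-1.9,-0.4,-2.0]
    - [-1.9,-0.4,-2.0]
    - [-1.9,-0.4,-2.0]
  angular:
    - [-0.044,0.092,0.033]
    - [-0.044,0.092,0.033]
    - [-0.044,0.092,0.033]
    - [-0.044,0.092,0.033]
    - [-0.044,0.092,0.033]
    - [-0.044,0.092,0.033]

```text
t: 9.52
tool_pos: [0.4454, 0.0198, 0.2287]
tool_rot: [-0.27, 0.894, 0.082, 0.347]
contact_force: [-0.4, -0.2, 0.6]
width: 0.035
```

```bash
python3 log.py; cat > t6.py <<'E'
from search9 import *
import sys
from rows import rows
i=int(sys.argv[1]);p=pickle.load(open('s9.pkl','rb'))[0][1]
q=q0
for w in wp(p)[i:]:
    ms=[];q,e=leg(q,*w,ms);print(q.round(2),round(e,4),"margin",round(min(ms),3),"tip",(w[0]+.173*w[1].as_matrix()[:,2]).round(3))
rows(wp(p)[i:int(sys.argv[2])],astep=.16,xstep=.03)
E
python3 t6.py 0 3
python3 -c "
from h import *
snap('side','side2.png')"
```

```text
9.53 [ 0.34  0.38 -0.42  2.41  3.76  0.33 -1.65] [0.445 0.02  0.229]
[ 0.34  0.42 -0.44  2.43  3.8   0.26 -1.66] 0.0001 margin 0.108 tip [0.503 0.081 0.06 ]
[ 0.72  0.45 -0.44  2.46  4.03  0.21 -1.74] 0.0006 margin 0.077 tip [ 0.455 -0.089  0.03 ]
[ 0.67  0.5  -0.25  2.46  3.86  0.35 -1.64] 0.0007 margin 0.078 tip [ 0.461 -0.153  0.014]
[ 0.6   0.52 -0.26  2.39  3.81  0.29 -1.66] 0.0002 margin 0.098 tip [ 0.506 -0.144  0.014]
[ 0.34  0.55 -0.15  2.29  3.55  0.28 -1.65] 0.0008 margin 0.148 tip [ 0.581 -0.109  0.014]
[ 0.11  0.6  -0.04  2.17  3.36  0.23 -1.67] 0.0009 margin 0.103 tip [ 0.657 -0.073  0.014]
t 9.53 q [ 0.34  0.38 -0.42  2.41  3.76  0.33 -1.65] F [-0.4 -0.2  0.6]
10 
 xyz [[-1.2, 0.2, -1.4], [-1.2, 0.2, -1.4], [-0.8, -2.4, -0.4], [-0.8, -2.4, -0.4], [-0.8, -2.4, -0.4], [-0.8, -2.4, -0.4], [-0.8, -2.4, -0.4], [-0.8, -2.4, -0.4], [-0.2, -2.5, -1.0], [-0.2, -2.5, -1.0]] 
 ang [[-0.013, 0.056, 0.017], [-0.013, 0.056, 0.017], [-0.007, 0.013, -0.038], [-0.007, 0.013, -0.038], [-0.007, 0.013, -0.038], [-0.007, 0.013, -0.038], [-0.007, 0.013, -0.038], [-0.007, 0.013, -0.038], [0.006, -0.019, -0.092], [0.006, -0.019, -0.092]]
```

View pics/side2.png

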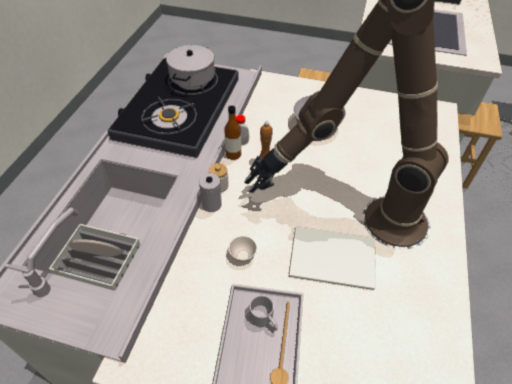

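Call:
step_arm:
  xyz:
    - [-1.2,0.2,-1.4]
    - [-1.2,0.2,-1.4]
    - [-0.8,-2.4,-0.4]
    - [-0.8,-2.4,-0.4]
    - [-0.8,-2.4,-0.4]
    - [-0.8,-2.4,-0.4]
  angular:
    - [-0.013,0.056,0.017]
    - [-0.013,0.056,0.017]
    - [-0.007,0.013,-0.038]
    - [-0.007,0.013,-0.038]
    - [-0.007,0.013,-0.038]
    - [-0.007,0.013,-0.038]

```text
t: 10.32
tool_pos: [0.3939, -0.0781, 0.1853]
tool_rot: [-0.214, 0.936, 0.057, 0.272]
contact_force: [0.5, -0.1, -0.4]
width: 0.035
```

```bash
python3 log.py; python3 t6.py 1 3
python3 -c "
from g import *
s=status.observe();print(s['tool_pos']+.173*R.from_quat(s['tool_rot']).as_matrix()[:,2])"
```

```text
10.32 [ 0.57  0.44 -0.41  2.46  3.92  0.24 -1.69] [ 0.394 -0.078  0.185]
[ 0.72  0.45 -0.44  2.46  4.03  0.21 -1.74] 0.0002 margin 0.078 tip [ 0.455 -0.089  0.03 ]
[ 0.67  0.5  -0.25  2.46  3.86  0.35 -1.63] 0.0007 margin 0.078 tip [ 0.461 -0.153  0.014]
[ 0.6   0.52 -0.26  2.39  3.81  0.29 -1.66] 0.0002 margin 0.098 tip [ 0.506 -0.144  0.014]
[ 0.34  0.55 -0.15  2.29  3.55  0.28 -1.65] 0.0008 margin 0.148 tip [ 0.581 -0.109  0.014]
[ 0.11  0.6  -0.04  2.17  3.35  0.23 -1.67] 0.0009 margin 0.103 tip [ 0.657 -0.073  0.014]
t 10.32 q [ 0.57  0.44 -0.41  2.46  3.92  0.24 -1.69] F [ 0.5 -0.1 -0.4]
4 
 xyz [[-1.0, -2.2, -0.3], [-1.0, -2.2, -0.3], [-0.2, -2.5, -1.0], [-0.2, -2.5, -1.0]] 
 ang [[-0.003, 0.017, -0.033], [-0.003, 0.017, -0.033], [0.006, -0.019, -0.092], [0.006, -0.019, -0.092]]
[ 0.47791121 -0.03945725  0.03907528]
```

Call:
step_arm:
  xyz:
    - [-1.0,-2.2,-0.3]
    - [-1.0,-2.2,-0.3]
    - [-0.2,-2.5,-0.7]
    - [-0.2,-2.5,-0.7]
  angular:
    - [-0.003,0.017,-0.033]
    - [-0.003,0.017,-0.033]
    - [0.006,-0.019,-0.092]
    - [0.006,-0.019,-0.092]

```text
t: 10.82
tool_pos: [0.3724, -0.1791, 0.1666]
tool_rot: [-0.088, 0.954, 0.022, 0.284]
contact_force: [1.4, 0.2, 0.4]
width: 0.0349
```

```bash
python3 log.py; python3 t6.py 2 4
python3 -c "
from g import *
s=status.observe();print(s['tool_pos']+.173*R.from_quat(s['tool_rot']).as_matrix()[:,2])
for n in('side','top','wrist'):
    p,d=snap(n,n+'3.png')
    if n!='wrist': np.save(n+'3.npy',cloud(n,d)); cv2.imwrite('pics/%s3z.png'%n,cv2.resize(cv2.cvtColor(p,cv2.COLOR_RGB2BGR)[100:260,180:380],None,fx=4,fy=4)[:600])
"
```

```text
10.82 [ 0.69  0.49 -0.26  2.45  3.88  0.33 -1.66] [ 0.372 -0.179  0.167]
[ 0.67  0.5  -0.25  2.46  3.86  0.35 -1.64] 0.0 margin 0.08 tip [ 0.461 -0.153  0.014]
[ 0.6   0.52 -0.26  2.39  3.81  0.29 -1.66] 0.0002 margin 0.098 tip [ 0.506 -0.144  0.014]
[ 0.34  0.55 -0.15  2.29  3.55  0.28 -1.65] 0.0008 margin 0.149 tip [ 0.581 -0.109  0.014]
[ 0.11  0.6  -0.04  2.17  3.36  0.23 -1.67] 0.0009 margin 0.103 tip [ 0.657 -0.073  0.014]
t 10.82 q [ 0.69  0.49 -0.26  2.45  3.88  0.33 -1.66] F [1.4 0.2 0.4]
3 
 xyz [[-0.3, 0.9, -0.7], [2.2, 0.4, 0.0], [2.2, 0.4, 0.0]] 
 ang [[0.006, 0.01, 0.013], [0.0, 0.0, 0.0], [0.0, 0.0, 0.0]]
[ 0.46564631 -0.16319086  0.02175059]
```

View pics/top3z.png

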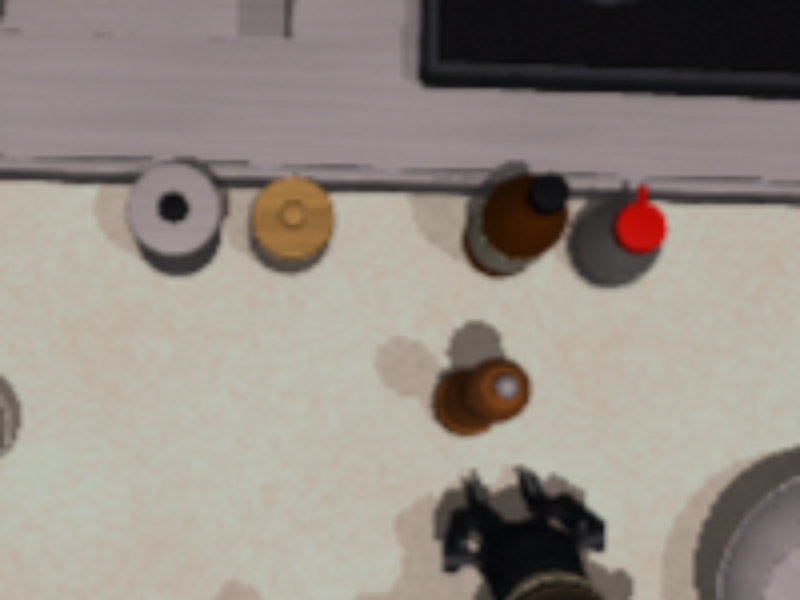

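View pics/side3z.png

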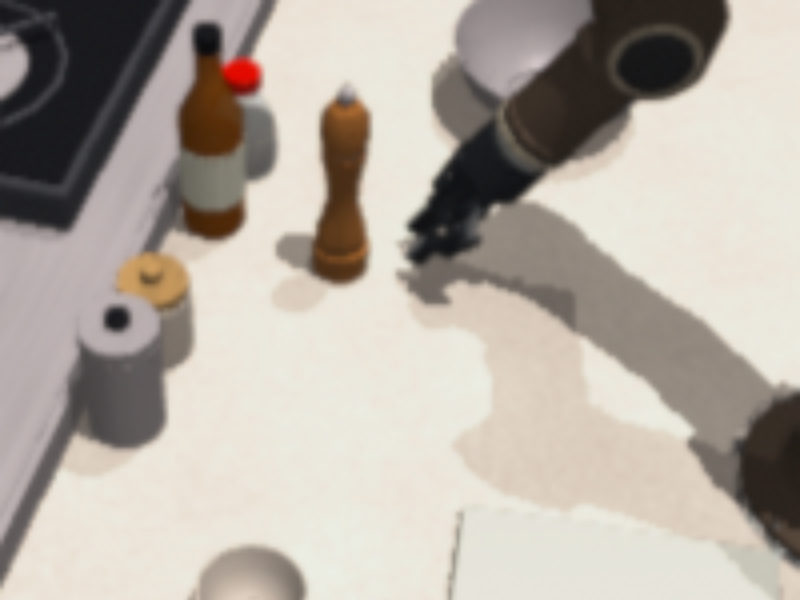

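View pics/wrist3.png

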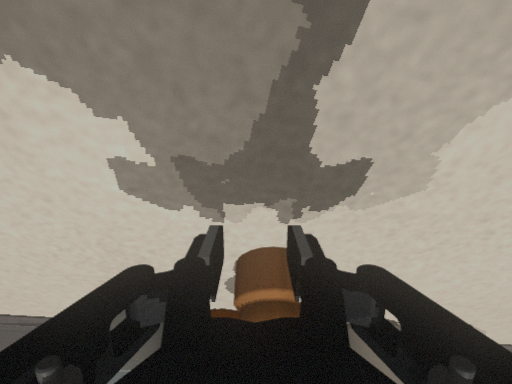

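Call:
step_arm:
  xyz:
    - [-0.1,0.9,-0.3]
    - [0,0.2,-0.4]
    - [1.0,0.2,0]
    - [1.0,0.2,0]
  angular:
    - [0.006,0.01,0.013]
    - [0,0,0]
    - [0,0,0]
    - [0,0,0]

```text
t: 11.48
tool_pos: [0.3931, -0.1611, 0.1594]
tool_rot: [-0.097, 0.955, 0.029, 0.279]
contact_force: [-0.1, -0.4, -0.1]
width: 0.0351
```

```bash
python3 log.py; cat > chk.py <<'E'
from g import *
import sys
from scipy.optimize import least_squares
s=status.observe();M=R.from_quat(s['tool_rot']).as_matrix()
tip=s['tool_pos']+.173*M[:,2]
print("t",round(s['t'],2),"tip",tip.round(4),"yaw",np.degrees(np.arctan2(M[1,2],M[0,2])).round(1),"lean",np.degrees(np.arccos(-M[2,2])).round(1),"F",s['contact_force'].round(1),"q",s['q'].round(2))
tag=sys.argv[1]
for n in sys.argv[2:]:
    p,d=snap(n,n+tag+'.png')
    W=cloud(n,d).reshape(-1,3);C=p.reshape(-1,3).astype(float);ok=~np.isnan(W[:,0]);W=W[ok];C=C[ok]
    br=(C[:,0]>1.35*C[:,2])&(C[:,0]>60)&(C[:,0]-C[:,2]>30)
    W=W[br]
    a=models.find_in(n,"pepper_mill")[:1]
    c0=np.r_[tip[:2]+.04*np.r_[np.cos(.2),np.sin(.2)]]
    for z0,z1,r in[(.17,.215,.025),(.085,.12,.0165),(.006,.06,.028)]:
        c=c0
        for _ in range(3):
            Q=W[(np.hypot(W[:,0]-c[0],W[:,1]-c[1])<.055)&(W[:,2]>z0)&(W[:,2]<z1)]
            if len(Q)<8: break
            o=least_squares(lambda v:np.hypot(Q[:,0]-v[0],Q[:,1]-v[1])-r,c,loss='soft_l1',f_scale=.002);c=o.x
        print(n,z0,len(Q),c.round(4))
    print(n,a)
    g=cv2.cvtColor(p,cv2.COLOR_RGB2BGR)
    if n!='wrist': cv2.imwrite('pics/%s%sz.png'%(n,tag),cv2.resize(g[110:240,190:350],None,fx=4,fy=4))
E
python3 chk.py 4 side top wrist
```

```text
11.47 [ 0.62  0.51 -0.25  2.43  3.82  0.32 -1.65] [ 0.393 -0.161  0.159]
t 11.47 tip [ 0.4843 -0.1423  0.0136] yaw 11.6 lean 32.6 F [-0.1 -0.4 -0.1] q [ 0.62  0.51 -0.25  2.43  3.82  0.32 -1.65]
side 0.17 130 [ 0.533  -0.1427]
side 0.085 49 [ 0.5328 -0.138 ]
side 0.006 139 [ 0.533 -0.141]
side [{'at': [264.2, 145.3], 'p': 0.8}]
top 0.17 129 [ 0.5418 -0.1413]
top 0.085 0 [ 0.5235 -0.1343]
top 0.006 55 [ 0.5372 -0.1384]
top [{'at': [300.0, 199.1], 'p': 0.61}]
wrist 0.17 0 [ 0.5235 -0.1343]
wrist 0.085 0 [ 0.5235 -0.1343]
wrist 0.006 4779 [ 0.5334 -0.1398]
wrist [{'at': [252.9, 282.2], 'p': 0.85}]
```

View pics/wrist4.png

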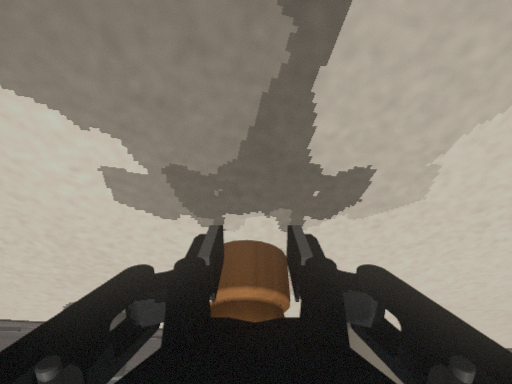

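View pics/side4z.png

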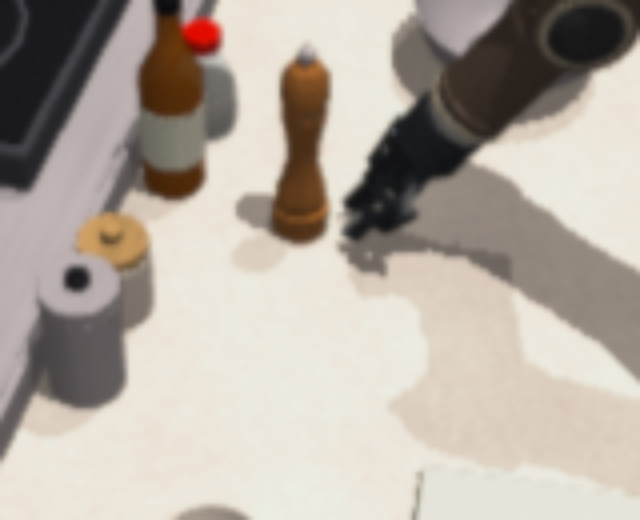

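Call:
step_arm:
  xyz:
    - [0.5,-0.1,0]
    - [0.5,-0.1,0]
    - [0.4,-0.1,0]
    - [0.4,0.05,0]
    - [0.3,0.1,0]
  angular:
    - [0,0,0]
    - [0,0,0]
    - [0,0,0]
    - [0,0,0]
    - [0,0,0]

```text
t: 12.4
tool_pos: [0.4135, -0.1639, 0.1592]
tool_rot: [-0.095, 0.955, 0.028, 0.278]
contact_force: [-2.9, 0.6, 0.9]
width: 0.0349
```

```bash
python3 log.py; python3 chk.py 5 side wrist
```

```text
12.4 [ 0.62  0.53 -0.27  2.38  3.83  0.29 -1.67] [ 0.414 -0.164  0.159]
t 12.4 tip [ 0.5046 -0.1454  0.0133] yaw 11.5 lean 32.5 F [-2.9  0.6  0.9] q [ 0.62  0.53 -0.27  2.38  3.83  0.29 -1.67]
side 0.17 134 [ 0.5345 -0.1433]
side 0.085 49 [ 0.5324 -0.1392]
side 0.006 139 [ 0.5337 -0.1408]
side [{'at': [266.5, 146.7], 'p': 0.65}]
wrist 0.17 0 [ 0.5438 -0.1375]
wrist 0.085 0 [ 0.5438 -0.1375]
wrist 0.006 6169 [ 0.5349 -0.14  ]
wrist [{'at': [252.3, 275.2], 'p': 0.96}]
```

View pics/side5z.png

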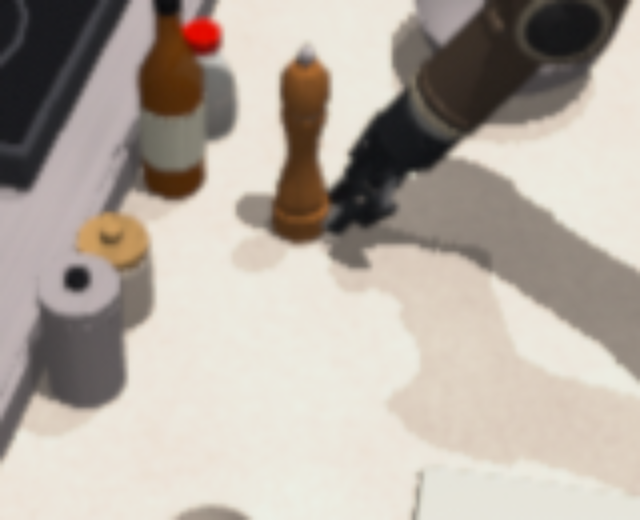

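View pics/wrist5.png

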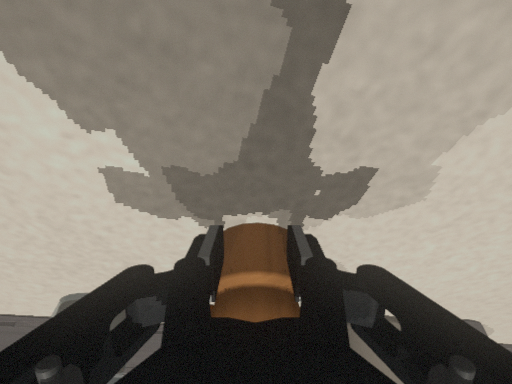

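Call:
step_arm:
  xyz:
    - [0.4,0.2,0]
    - [0.5,0.28,0]
    - [0.5,0.28,0]
    - [0.5,0.28,0]
    - [0.5,0.28,0]
    - [0.5,0.28,0]
    - [0.5,0.28,0]
    - [0.4,0.25,0]
  angular:
    - [0,0,0]
    - [0,0,-0.005]
    - [0,0,-0.005]
    - [0,0,-0.005]
    - [0,0,-0.005]
    - [0,0,-0.005]
    - [0,0,-0.005]
    - [0,0,-0.005]

```text
t: 13.6
tool_pos: [0.4526, -0.1418, 0.159]
tool_rot: [-0.076, 0.957, 0.022, 0.278]
contact_force: [-3.8, -1.8, 2.5]
width: 0.0355
```

```bash
python3 log.py; python3 chk.py 6 side wrist
```

```text
13.6 [ 0.47  0.54 -0.22  2.33  3.69  0.26 -1.67] [ 0.453 -0.142  0.159]
t 13.6 tip [ 0.5439 -0.127   0.0129] yaw 9.2 lean 32.3 F [-3.8 -1.8  2.5] q [ 0.47  0.54 -0.22  2.33  3.69  0.26 -1.67]
side 0.17 138 [ 0.5727 -0.1261]
side 0.085 51 [ 0.5719 -0.123 ]
side 0.006 136 [ 0.5728 -0.1244]
side [{'at': [257.0, 146.2], 'p': 0.68}]
wrist 0.17 0 [ 0.5831 -0.1191]
wrist 0.085 0 [ 0.5831 -0.1191]
wrist 0.006 6171 [ 0.5747 -0.1233]
wrist [{'at': [256.0, 276.3], 'p': 0.78}]
```

View pics/side6z.png

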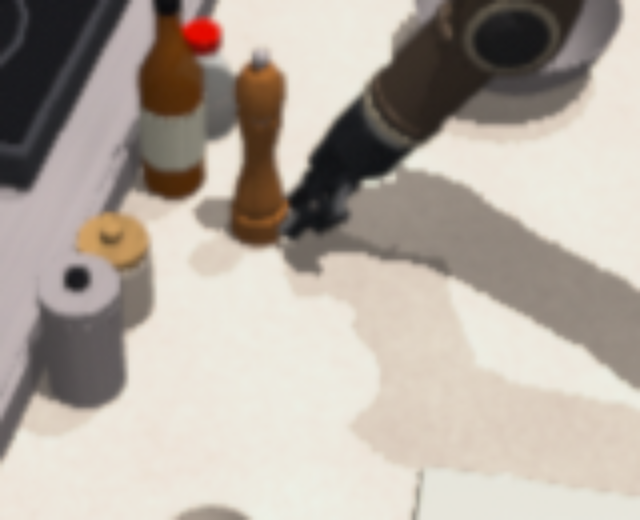

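View pics/wrist6.png

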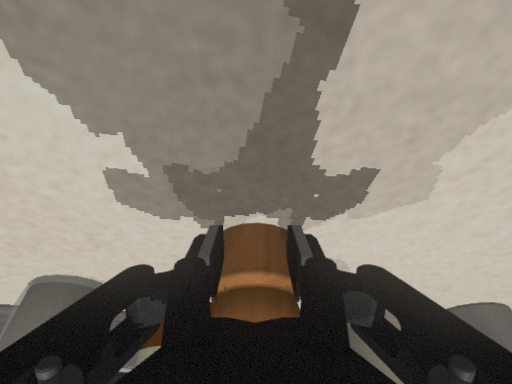

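Call:
step_arm:
  xyz:
    - [0.5,0.29,0.02]
    - [0.5,0.29,0.02]
    - [0.5,0.29,0]
    - [0.5,0.29,0]
    - [0.5,0.29,0]
    - [0.5,0.29,0]
    - [0.5,0.29,0]
    - [0.5,0.29,0]
    - [0.5,0.29,0]
    - [0.5,0.29,0]
  angular:
    - [0,0,-0.005]
    - [0,0,-0.005]
    - [0,0,-0.005]
    - [0,0,-0.005]
    - [0,0,-0.005]
    - [0,0,-0.005]
    - [0,0,-0.005]
    - [0,0,-0.005]
    - [0,0,-0.005]
    - [0,0,-0.005]

```text
t: 15.05
tool_pos: [0.505, -0.1111, 0.1591]
tool_rot: [-0.051, 0.959, 0.015, 0.277]
contact_force: [-2.9, -1.8, 1.2]
width: 0.035
```

```bash
python3 log.py; python3 chk.py 7 side wrist
```

```text
15.05 [ 0.29  0.56 -0.14  2.25  3.54  0.22 -1.68] [ 0.505 -0.111  0.159]
t 15.05 tip [ 0.5968 -0.1013  0.0129] yaw 6.1 lean 32.3 F [-2.9 -1.8  1.2] q [ 0.29  0.56 -0.14  2.25  3.54  0.22 -1.68]
side 0.17 140 [ 0.6264 -0.1019]
side 0.085 57 [ 0.6253 -0.0984]
side 0.006 156 [ 0.627  -0.1006]
side [{'at': [241.6, 147.1], 'p': 0.93}]
wrist 0.17 0 [ 0.636  -0.0933]
wrist 0.085 0 [ 0.636  -0.0933]
wrist 0.006 6163 [ 0.6281 -0.099 ]
wrist [{'at': [253.6, 276.3], 'p': 0.6}]
```

View pics/side7z.png

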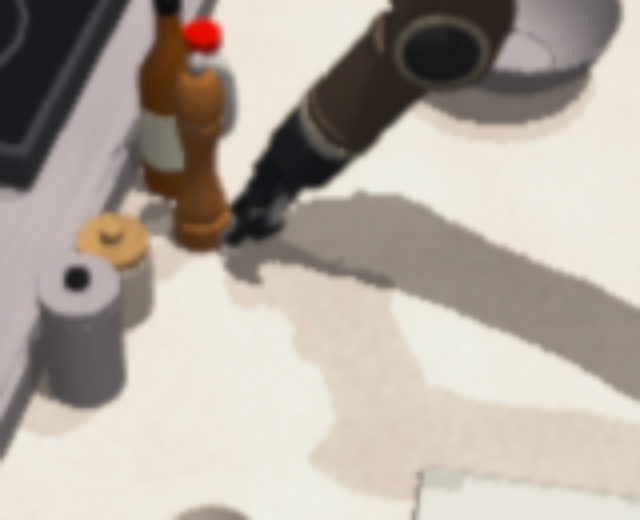

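```bash
python3 - <<'E'
from search9 import *
from rows import rows
mm0=np.array([.628,-.0995]);g=np.array([.684,-.073])
q=q0
A=P(mm0+(g-mm0)*.5,.0313,.0135,4.5,33);B=P(g,.0313,.0135,3,34)
for w in (A,B):
    ms=[];q,e=leg(q,*w,ms);print(q.round(2),round(e,4),min(ms))
rows([A,B],xstep=.0055)
E
```

```text
[ 0.2   0.58 -0.09  2.21  3.47  0.22 -1.69] 0.0001 0.09130120294638469
[ 0.11  0.6  -0.04  2.17  3.4   0.22 -1.7 ] 0.0001 0.09273121954155886
t 15.25 q [ 0.29  0.56 -0.14  2.25  3.54  0.22 -1.68] F [0.2 0.7 0.1]
10 
 xyz [[0.4, 0.2, -0.0], [0.4, 0.2, -0.0], [0.4, 0.2, -0.0], [0.4, 0.2, -0.0], [0.4, 0.2, -0.0], [0.4, 0.2, -0.0], [0.4, 0.3, -0.0], [0.4, 0.3, -0.0], [0.4, 0.3, -0.0], [0.4, 0.3, -0.0]] 
 ang [[0.0, -0.002, -0.005], [0.0, -0.002, -0.005], [0.0, -0.002, -0.005], [0.0, -0.002, -0.005], [0.0, -0.002, -0.005], [0.0, -0.002, -0.005], [0.0, -0.003, -0.004], [0.0, -0.003, -0.004], [0.0, -0.003, -0.004], [0.0, -0.003, -0.004]]
2 
 xyz [[0.4, 0.3, -0.0], [0.4, 0.3, -0.0]] 
 ang [[0.0, -0.003, -0.004], [0.0, -0.003, -0.004]]
```

Call:
step_arm:
  xyz:
    - [0.45,0.26,0]
    - [0.45,0.26,0]
    - [0.45,0.26,0]
    - [0.45,0.26,0]
    - [0.45,0.26,0]
    - [0.45,0.26,0]
    - [0.45,0.26,0]
    - [0.45,0.26,0]
  angular:
    - [0,-0.002,-0.005]
    - [0,-0.002,-0.005]
    - [0,-0.002,-0.005]
    - [0,-0.002,-0.005]
    - [0,-0.002,-0.005]
    - [0,-0.002,-0.005]
    - [0,-0.002,-0.005]
    - [0,-0.002,-0.005]

```text
t: 16.25
tool_pos: [0.5425, -0.0888, 0.1584]
tool_rot: [-0.031, 0.958, 0.009, 0.285]
contact_force: [-2.0, -0.6, -0.9]
width: 0.0349
```

```bash
python3 log.py; python3 chk.py 8 side wrist top
```

```text
16.25 [ 0.16  0.58 -0.07  2.19  3.43  0.21 -1.7 ] [ 0.542 -0.089  0.158]
t 16.25 tip [ 0.6368 -0.0827  0.0135] yaw 3.7 lean 33.1 F [-2.  -0.6 -0.9] q [ 0.16  0.58 -0.07  2.19  3.43  0.21 -1.7 ]
side 0.17 145 [ 0.6682 -0.0843]
side 0.085 56 [ 0.666 -0.081]
side 0.006 119 [ 0.6661 -0.0841]
side [{'at': [231.3, 147.4], 'p': 0.58}]
wrist 0.17 0 [ 0.676  -0.0748]
wrist 0.085 0 [ 0.676  -0.0748]
wrist 0.006 6459 [ 0.6678 -0.0829]
wrist [{'at': [253.7, 273.8], 'p': 0.87}]
top 0.17 151 [ 0.6755 -0.0798]
top 0.085 4 [ 0.676  -0.0748]
top 0.006 71 [ 0.6711 -0.0794]
top [{'at': [282.3, 159.6], 'p': 0.56}]
```

View pics/side8z.png

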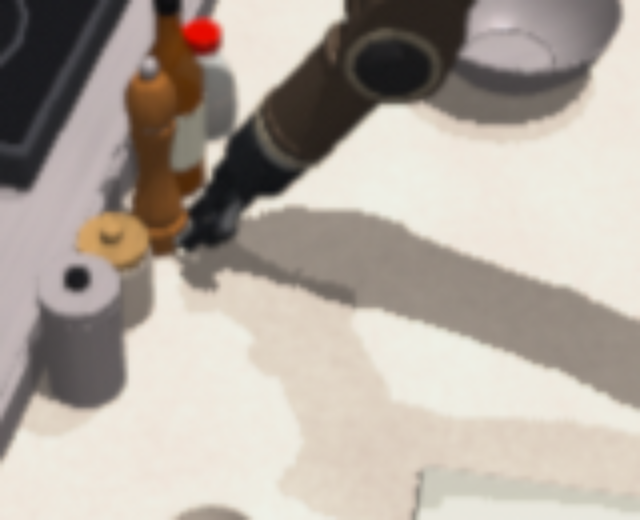

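View pics/top8z.png

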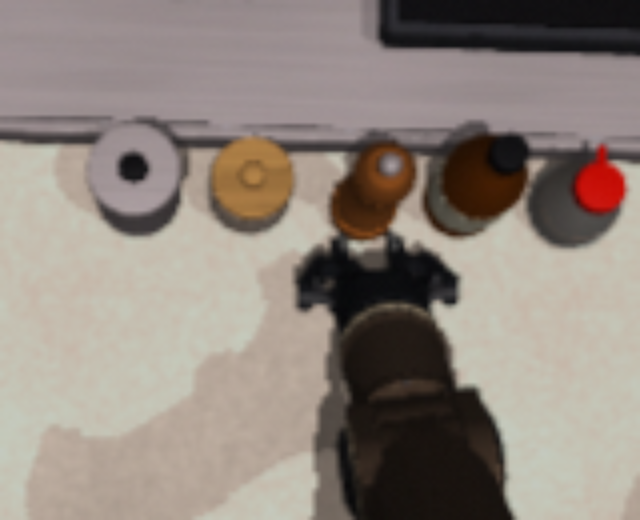

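Call:
step_arm:
  xyz:
    - [0.33,0.2,0]
    - [0.33,0.22,0]
    - [0.33,0.22,0]
    - [0.3,0.2,0]
  angular:
    - [0,0,-0.003]
    - [0,0,-0.003]
    - [0,0,-0.003]
    - [0,0,-0.003]

```text
t: 17.05
tool_pos: [0.5551, -0.0815, 0.1586]
tool_rot: [-0.023, 0.958, 0.007, 0.285]
contact_force: [-2.2, -2.2, 1.6]
width: 0.035
```

```bash
python3 log.py; python3 chk.py 9 side top
```

```text
17.05 [ 0.12  0.59 -0.04  2.17  3.4   0.2  -1.71] [ 0.555 -0.081  0.159]
t 17.05 tip [ 0.6494 -0.0769  0.0137] yaw 2.8 lean 33.1 F [-2.2 -2.2  1.6] q [ 0.12  0.59 -0.04  2.17  3.4   0.2  -1.71]
side 0.17 148 [ 0.6799 -0.0793]
side 0.085 60 [ 0.6779 -0.0764]
side 0.006 92 [ 0.6755 -0.0824]
side [{'at': [226.7, 146.6], 'p': 0.86}]
top 0.17 146 [ 0.6867 -0.0763]
top 0.085 2 [ 0.6886 -0.069 ]
top 0.006 82 [ 0.6838 -0.0742]
top [{'at': [279.4, 153.8], 'p': 0.86}]
```

Call:
step_arm:
  xyz:
    - [0.25,0.1,0]
    - [0.2,0.1,0]
  angular:
    - [0,0,0]
    - [0,0,0]

```text
t: 17.5
tool_pos: [0.5596, -0.0794, 0.1586]
tool_rot: [-0.024, 0.958, 0.007, 0.285]
contact_force: [-4.5, -1.4, 1.6]
width: 0.035
```

Call:
step_arm:
  xyz:
    - [0.15,0.03,0]
  angular:
    - [0,0,0]

```text
t: 17.62
tool_pos: [0.5611, -0.0791, 0.1586]
tool_rot: [-0.024, 0.958, 0.007, 0.284]
contact_force: [-4.1, -1.6, 2.5]
width: 0.035
```

```bash
python3 log.py; python3 chk.py 10 side top wrist
```

```text
17.62 [ 0.11  0.59 -0.04  2.16  3.4   0.19 -1.71] [ 0.561 -0.079  0.159]
t 17.62 tip [ 0.6553 -0.0744  0.0136] yaw 2.8 lean 33.1 F [-4.1 -1.6  2.5] q [ 0.11  0.59 -0.04  2.16  3.4   0.19 -1.71]
side 0.17 143 [ 0.6862 -0.0769]
side 0.085 53 [ 0.6842 -0.0731]
side 0.006 57 [ 0.6843 -0.0789]
side [{'at': [221.9, 142.1], 'p': 0.6}]
top 0.17 148 [ 0.6934 -0.0727]
top 0.085 3 [ 0.6945 -0.0665]
top 0.006 82 [ 0.6892 -0.0718]
top [{'at': [282.4, 152.8], 'p': 0.71}]
wrist 0.17 0 [ 0.6945 -0.0665]
wrist 0.085 0 [ 0.6945 -0.0665]
wrist 0.006 6278 [ 0.686  -0.0744]
wrist [{'at': [254.9, 275.2], 'p': 0.77}]
```

View pics/side10z.png

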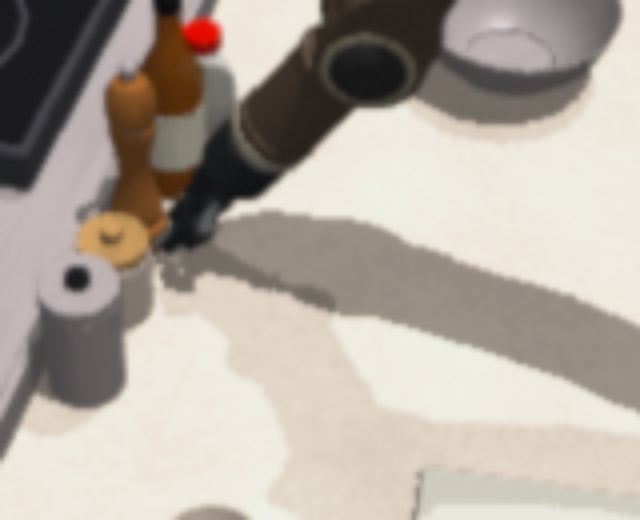

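Call:
step_arm:
  xyz:
    - [0.12,0.01,0]
  angular:
    - [0,0,0]

```text
t: 18.05
tool_pos: [0.5622, -0.0789, 0.1586]
tool_rot: [-0.024, 0.958, 0.007, 0.285]
contact_force: [-3.8, -0.2, 2.3]
width: 0.0352
```

Call:
step_arm:
  xyz:
    - [0.12,0.01,0]
  angular:
    - [0,0,0]

```text
t: 18.18
tool_pos: [0.5634, -0.0787, 0.1586]
tool_rot: [-0.024, 0.958, 0.007, 0.284]
contact_force: [-4.0, -1.5, 1.9]
width: 0.0347
```

Call:
step_arm:
  xyz:
    - [0.1,0,0]
  angular:
    - [0,0,0]

```text
t: 18.3
tool_pos: [0.564, -0.0788, 0.1585]
tool_rot: [-0.024, 0.959, 0.007, 0.284]
contact_force: [-7.8, -1.2, 4.7]
width: 0.0347
```

```bash
python3 log.py; python3 chk.py 11 side top wrist
```

```text
18.3 [ 0.11  0.6  -0.04  2.15  3.4   0.18 -1.71] [ 0.564 -0.079  0.158]
t 18.3 tip [ 0.6582 -0.0741  0.0134] yaw 2.8 lean 33.0 F [-7.8 -1.2  4.7] q [ 0.11  0.6  -0.04  2.15  3.4   0.18 -1.71]
side 0.17 144 [ 0.6886 -0.076 ]
side 0.085 59 [ 0.686  -0.0722]
side 0.006 55 [ 0.687  -0.0797]
side [{'at': [222.0, 142.6], 'p': 0.65}]
top 0.17 151 [ 0.695  -0.0735]
top 0.085 0 [ 0.6974 -0.0662]
top 0.006 78 [ 0.6915 -0.0712]
top [{'at': [280.6, 149.4], 'p': 0.87}]
wrist 0.17 0 [ 0.6974 -0.0662]
wrist 0.085 0 [ 0.6974 -0.0662]
wrist 0.006 6280 [ 0.6882 -0.074 ]
wrist [{'at': [253.5, 277.3], 'p': 0.85}]
```

Call:
step_arm:
  xyz:
    - [-0.2,0,0]
    - [-0.4,-0.02,0]
    - [-0.6,-0.03,0]
    - [-1.0,-0.05,0]
    - [-1.3,-0.06,0.1]
    - [-1.3,-0.06,0.1]
    - [-1.3,-0.1,0.1]
    - [-1.3,-0.1,0.1]
  angular:
    - [0,0,0]
    - [0,0,0]
    - [0,0,0]
    - [0,0,0]
    - [0,0,0]
    - [0,0,0]
    - [0,0,0]
    - [0,0,0]

```text
t: 19.6
tool_pos: [0.4865, -0.0824, 0.1634]
tool_rot: [-0.025, 0.958, 0.007, 0.286]
contact_force: [0.2, 0.5, 0.7]
width: 0.0352
```

```bash
python3 log.py; python3 chk.py 12 side top wrist; python3 - <<'E'
from h import *
from scipy.optimize import least_squares
for n in("top","side"):
    p,d=get_image(n);W=cloud(n,d).reshape(-1,3);W=W[~np.isnan(W[:,0])]
    o=0.002 if n=="top" else -.001
    for k,x,y,rad,z0,z1,r in[("mill_head",.688,-.073,.04,.17,.21,.025),("mill_waist",.688,-.073,.03,.085,.12,.0165),("mill_foot",.688,-.073,.042,.012,.05,.0285),("salt",.679,.021,.05,.06,.1,.036),("oil",.678,-.164,.045,.03,.14,.033),("sug",.675,.115,.05,.02,.12,.0375),("soy",.677,-.261,.05,.02,.06,.038)]:
        c=np.array([x,y])
        Q=W[(np.hypot(W[:,0]-x,W[:,1]-y)<rad)&(W[:,2]>z0)&(W[:,2]<z1)&(W[:,0]<.712)]
        if len(Q)<6: print(n,k,len(Q));continue
        s=least_squares(lambda v:np.hypot(Q[:,0]-v[0],Q[:,1]-v[1])-r,c,loss='soft_l1',f_scale=.002);print(n,k,s.x.round(4),len(Q))
E
```

```text
19.6 [ 0.12  0.53 -0.02  2.33  3.4   0.29 -1.69] [ 0.486 -0.082  0.163]
t 19.6 tip [ 0.5812 -0.0775  0.0187] yaw 3.0 lean 33.2 F [0.2 0.5 0.7] q [ 0.12  0.53 -0.02  2.33  3.4   0.29 -1.69]
side 0.17 145 [ 0.6727 -0.0381]
side 0.085 96 [ 0.6792 -0.039 ]
side 0.006 49 [ 0.6378 -0.0538]
side [{'at': [223.8, 143.3], 'p': 0.71}]
top 0.17 150 [ 0.6691 -0.0544]
top 0.085 2 [ 0.6204 -0.0695]
top 0.006 68 [ 0.6452 -0.0589]
top [{'at': [282.0, 153.1], 'p': 0.91}]
wrist 0.17 0 [ 0.6204 -0.0695]
wrist 0.085 0 [ 0.6204 -0.0695]
wrist 0.006 2724 [ 0.6365 -0.0764]
wrist [{'at': [254.1, 292.7], 'p': 0.64}]
top mill_head [ 0.6918 -0.0712] 134
top mill_waist [ 0.6889 -0.0702] 17
top mill_foot [ 0.6909 -0.0708] 60
top salt [0.6811 0.0196] 319
top oil [ 0.6783 -0.1632] 132
top sug [0.6761 0.1169] 84
top soy [ 0.6773 -0.2615] 103
side mill_head [ 0.6878 -0.076 ] 121
side mill_waist [ 0.6858 -0.0734] 57
side mill_foot [ 0.6874 -0.0763] 32
side salt [0.6752 0.0115] 209
side oil [ 0.6751 -0.1659] 275
side sug [0.6728 0.1131] 360
side soy [ 0.6749 -0.2628] 61
```

View pics/side12z.png

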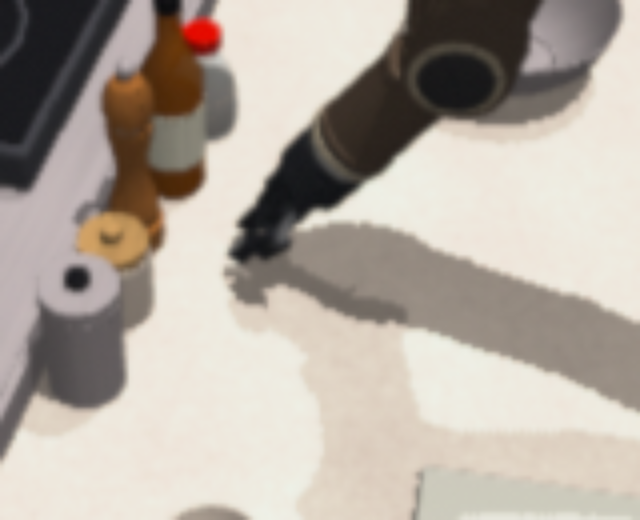

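View pics/top12z.png

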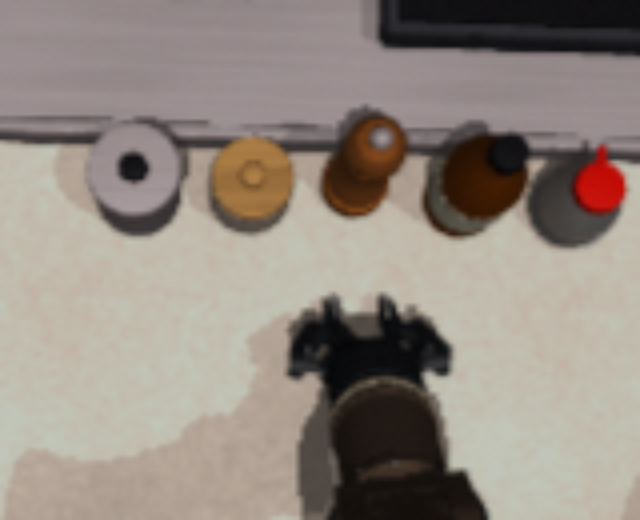

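Call:
step_arm:
  xyz:
    - [-0.5,0,0]
    - [0,0,0]
    - [0,0,0]
  angular:
    - [0,0,0]
    - [0,0,0]
    - [0,0,0]

```text
t: 20.38
tool_pos: [0.4831, -0.0821, 0.1632]
tool_rot: [-0.025, 0.958, 0.008, 0.286]
contact_force: [0.2, 0.2, 0.9]
width: 0.0348
```

```bash
python3 -c "
from station import workorder
print(workorder.finish_job())"
```

```text
the job is handed in; nothing more can be done
None
```

The pepper mill now stands upright in the gap with its foot against the upstand, and the job was handed in at about 20.5 s.

**How it was pushed:** I leaned the hand back about 33° and set the fingertips 35 mm apart, then pushed the foot low at 2 to 5 N. I stopped when the force rose to about 8 N and the mill stopped moving, and drew the hand back about 8 cm.

**Getting there:** The first arm posture ran into the limits of joints 5 and 6. I had to swing the wrist round clear of everything before coming down behind the mill.

**Last checks:**
- **Upright:** the mill's head, waist and foot line up within a few millimetres in both camera views.
- **Against the upstand:** its axis measures 27 to 28 mm in front of the face. True contact is 29 mm, so this agrees within the calibration error.
- **Clear of both neighbours:** it is about 90 mm from each axis, well above the limits of 69 mm (salt jar) and 66 mm (oil bottle).
- **Rest of the row:** the oil bottle, sugar canister and soy dispenser measure within about 1 mm of where they started.
- **Force at the end:** near zero on the hand.

**Where checks disagreed or were missing:**
- The two fixed cameras differ by 3 to 5 mm throughout.
- The salt jar's fit came out 4 to 7 mm from the start. I fitted it over a different height band this time, and the pictures show it unmoved.
- The mill fit built into my checking script lost the mill after the hand was withdrawn, so I refitted it separately.
- I did not re-measure the mixing bowl, white bowl and measuring cup. The hand and arm kept clear of them on the planned paths.

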